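# Strip spent filter cartridges from analyser docks with clamps of unknown thread

### The job

Clear every spent filter cartridge out of the docks and drop it into the yellow waste bin. Each cartridge is held by a clamp screw that gives only one way, and nobody has marked which: try it, feel which way it gives, and swing the clamp finger clear before you pull its cartridge out. Finish with every clamp finger swung back in line over its empty tray, the bin upright, and leave the tube rack, the spray bottle and the cup where they stand.

Things in the scene. Friction and masses are not known exactly. Their poses are not given: they have to be found in the camera images.
- cart1: Spent filter cartridge of dock1 (absent when its dock is empty): white box 120 x 56 x 44 mm with a lilac band, and on its top a purple grip rib 64 x 16 x 22 mm along its length (total height 66 mm). 0.15 to 0.31 kg. Origin at the centre of its underside, x along its length, z up. Starts seated in the dock's tray, x along the tray's x, with its end 22 mm under the clamp finger.
- cart1_mid (a point): Middle of cart1, 33 mm above its underside, on its centre line.
- clamp1 (a joint): Clamp screw of dock1, rad about its vertical axis, + is counter-clockwise from above. Starts within 0.08 of 0, finger over the cartridge. Gives one way only, to +1.4 or -1.4; the other way it stops hard after up to 0.25 of play. Which way is unseen and differs by dock and start. Friction 0.12 N m, stays where left. Past 1.15 either way the finger is clear.
- tray1 (a point): Middle of the tray floor of dock1 (fixed, grey, base 225 x 90 mm), 8 mm above the bench; a seated cartridge's origin is here within 2 mm. Its x axis points from clamp to cartridge; the clamp post (white, 85 x 84 mm, 51 mm high) is centred 110 mm to its -x. Tray walls reach 14 mm above the floor on both sides and the far end, 3 mm clearance. An empty dock needs nothing.
- clamp1_grip (a point): Grip point of clamp1, on its axis, 83 mm above the bench: black bar 62 x 16 mm, from 60 to 96 mm above the bench, on top of the red finger. The point's x axis is along the bar and turns with it; the finger (20 mm wide, top at 60 mm, underside at 54 mm, reaching 70 mm from the axis) points along this x.
- clamp1_tip (a point): Tip of clamp1's red finger, top face.
- cart2: Spent filter cartridge of dock2 (absent when its dock is empty): white box 120 x 56 x 44 mm with a lilac band, and on its top a purple grip rib 64 x 16 x 22 mm along its length (total height 66 mm). 0.15 to 0.31 kg. Origin at the centre of its underside, x along its length, z up. Starts seated in the dock's tray, x along the tray's x, with its end 22 mm under the clamp finger.
- cart2_mid (a point): Middle of cart2, 33 mm above its underside, on its centre line.
- clamp2 (a joint): Clamp screw of dock2, rad about its vertical axis, + is counter-clockwise from above. Starts within 0.08 of 0, finger over the cartridge. Gives one way only, to +1.4 or -1.4; the other way it stops hard after up to 0.25 of play. Which way is unseen and differs by dock and start. Friction 0.12 N m, stays where left. Past 1.15 either way the finger is clear.
- tray2 (a point): Middle of the tray floor of dock2 (fixed, grey, base 225 x 90 mm), 8 mm above the bench; a seated cartridge's origin is here within 2 mm. Its x axis points from clamp to cartridge; the clamp post (white, 85 x 84 mm, 51 mm high) is centred 110 mm to its -x. Tray walls reach 14 mm above the floor on both sides and the far end, 3 mm clearance. An empty dock needs nothing.
- clamp2_grip (a point): Grip point of clamp2, on its axis, 83 mm above the bench: black bar 62 x 16 mm, from 60 to 96 mm above the bench, on top of the red finger. The point's x axis is along the bar and turns with it; the finger (20 mm wide, top at 60 mm, underside at 54 mm, reaching 70 mm from the axis) points along this x.
- clamp2_tip (a point): Tip of clamp2's red finger, top face.
- cart3: Spent filter cartridge of dock3 (absent when its dock is empty): white box 120 x 56 x 44 mm with a lilac band, and on its top a purple grip rib 64 x 16 x 22 mm along its length (total height 66 mm). 0.15 to 0.31 kg. Origin at the centre of its underside, x along its length, z up. Starts seated in the dock's tray, x along the tray's x, with its end 22 mm under the clamp finger.
- cart3_mid (a point): Middle of cart3, 33 mm above its underside, on its centre line.
- clamp3 (a joint): Clamp screw of dock3, rad about its vertical axis, + is counter-clockwise from above. Starts within 0.08 of 0, finger over the cartridge. Gives one way only, to +1.4 or -1.4; the other way it stops hard after up to 0.25 of play. Which way is unseen and differs by dock and start. Friction 0.12 N m, stays where left. Past 1.15 either way the finger is clear.
- tray3 (a point): Middle of the tray floor of dock3 (fixed, grey, base 225 x 90 mm), 8 mm above the bench; a seated cartridge's origin is here within 2 mm. Its x axis points from clamp to cartridge; the clamp post (white, 85 x 84 mm, 51 mm high) is centred 110 mm to its -x. Tray walls reach 14 mm above the floor on both sides and the far end, 3 mm clearance. An empty dock needs nothing.
- clamp3_grip (a point): Grip point of clamp3, on its axis, 83 mm above the bench: black bar 62 x 16 mm, from 60 to 96 mm above the bench, on top of the red finger. The point's x axis is along the bar and turns with it; the finger (20 mm wide, top at 60 mm, underside at 54 mm, reaching 70 mm from the axis) points along this x.
- clamp3_tip (a point): Tip of clamp3's red finger, top face.
- bin: Open yellow waste bin, loose, 0.9 kg, outside 210 x 200 x 100 mm (x, y, z), wall and floor 5 mm. Origin at the centre of its underside.
- tube_rack: Bystander: white rack of purple-capped sample tubes, 60 x 140 mm, 103 mm high, loose. Origin under its centre.
- spray: Bystander: disinfectant bottle, 60 mm across, 150 mm high, loose. Origin under its centre.
- cup: Bystander: white cup, 76 mm across, 90 mm high, loose. Origin under its centre.
Not all that is in view belongs to the job. Leave any green or purple look-alike of the part that bears clamp1 alone.

How it is judged:
By the outcome, as a careful person would: the job done as asked, in the order asked, and still so for the second after the job is handed in, with the robot touching nothing.
Of cart1, cart2, cart3 only 2 to 3 are there at a start; the rules pass over those that are not, and their reading is None.
At some moment in a run one of bin may be knocked a few centimetres aside while the robot is not near it.
Once in a run the grip may slacken for a moment while it holds something.
It also fails if it takes over 210 s, if anything falls off the work surface, if the arm or the gripper's body presses on something with over 40 N, if the wrist force passes 120 N, or if a joint passes its speed limit or range.

### The arm

A 6-joint arm with a two-finger parallel gripper is mounted at the origin on the work surface. World frame = base frame: x ahead of the robot, y to its left, z up, the work surface at z = 0. Lengths are in mm, angles in rad, forces in N, time in s.
With the tool pointing down it reaches from about 200 to 875 mm from the base axis. Payload 3.4 kg.
Tool frame: the origin (TCP) lies between the finger pads; the fingertips stand 25 mm ahead of it and the grasp point (between the pads) lies 6 mm ahead of it (env.finger_overhang is the distance from the TCP to the fingertips, in mm); y points along the fingers, z is the direction in which the jaws open and shut, and the axes are right-handed (so a half turn about y gives the same grasp; the last joint's range is limited). The gripper opens to 94 mm and grips with 3 to 60 N. Pads are 16 mm wide; open, the fingers measure 119 mm over their backs; the gripper's body (75 mm by 177 mm) begins 78 mm behind the grasp point.
Start: joints at [1.172, 0.276, 1.505, -0, 1.361, -0.121], TCP at [157.704, 552.985, 230.493] pointing down, gripper open.
Joint ranges: [-2.89, 2.89], [-0.75, 2.08], [0.22, 2.7], [-1.18, 4.32], [0.11, 2.71], [-2.7, 2.7]. Speed limits (rad/s): [2.57, 2.57, 3.14, 3.14, 3.14, 3.14].

### API

Orientations are given as a unit quaternion [x, y, z, w].
In Python, from bench import env, vision gives the robot as it stands.
- The arm moves only by the shell command python3 -m inch 'ROWS' [OPENING] [FORCE]. ROWS is JSON, a list that holds one entry, the list of rows, each a list of 4 numbers: the shift along the tool's x, y, z in mm, then the turn about the tool's y in rad. A call has 1 to 5 rows; each row shifts and turns the pose as measured when the row begins, along the tool's axes as they then stand; what a row does not reach is not made up. A row lasts 1/10 s, in which the tool goes at most 50 mm and 8.59 degrees, less where a joint would pass 70% of its speed; a pose out of reach is approached as far as the arm can. A call is refused whole if a number of a shift passes 50 or a number of a turn 0.15, either way. A call with a gripper value outside its range is refused whole. OPENING is the opening, from -1 (shut) to 1 (fully open), so that 0 is half open, set as the call begins (- or left out, the last holds). The fingers move at their own pace and stop on an object; FORCE is the grip in N (left out, the last holds). Time passes only in rows, so rows that do not move let the fingers close. It gives the time, the measured TCP pose, the force and the opening at its end, in the units of the state.
- env.get_obs(): the state, without advancing time (a new reading comes with each control period).
- vision.read_camera(name): name is "scene" or "top" or "wrist"; returns the picture (400x640x3 uint8, red, green, blue); there is no depth.
- vision.camera_model(name): a dict with "fx", "fy", "cx", "cy" (pixels), "R" (3x3) and "t" (3): a world point X has camera coordinates R X + t; the wrist camera has in their place "tool_from_camera" (4x4, takes a point from camera to tool coordinates, whose origin is the TCP and whose axes are the tool frame's). Camera axes: x right, y down, z forward; pixel columns grow to the right and rows downward; lengths in mm; the calibration is good to about 2 mm. A picture is of the moment at which its call begins: read the wrist's pose just before it. camera_model takes no time and is no camera call.
- env.hand_in(): hands the job in, once; it reports no verdict.
Trained networks look in the newest picture that a camera, given by its name, has taken for a name from the list of things; names that differ only in an ending like _2 or _b are one class to them, and where a whole thing is asked for, a point or a joint stands for the part that bears it (a point fixed in the world has none). Each returns a list of dicts, best first, with "score" (0 to 1); they miss things now and then, are a little off and sometimes report something else, mostly with a low value. They report only what shows in the picture. A call takes as long as a camera call. They do not tell look-alikes from the thing itself.
- vision.silhouettes(camera, name): "pixels" (400x640 bool, what is visible of it).
- vision.landmark_of(camera, name): "location" ([x, y, z] in mm, in the coordinates of the camera as it stood for that picture, good to about 4 mm: a listed point, or the origin of a listed thing).
The state is a dict: "t": time; "qpos": joint angles; "qd": joint speeds; "joint_torque": joint torques, N m; "eef_pos": TCP position; "orientation": TCP orientation; "wrist_force": force on the tool from outside, world axes, zero at the start; "ft_torque": the same for the moment, N m; "opening": finger opening in mm.
Only numpy, scipy, OpenCV 4.12 (cv2) and the standard library are available. Lean on these libraries where they do the work, as an engineer would, in place of code of your own. Each camera call takes 0.05 s, during which the arm holds its last target. There are 200 camera calls.

## Working session

There is one attempt and no reset: what is moved stays moved. The work goes in short steps, Python scripts to look and compute and a shell command to move; the robot and the scene stay as the last step left them, time stands still between calls to the robot, and variables do not carry over. Pictures are saved under pics/ and viewed, about 12 in all and at most 16, crops included, and the job is handed in when it is done.

```bash
ls; mkdir -p pics; cat > h.py <<'E'
from bench import env, vision
import numpy as np, cv2
from scipy.spatial.transform import Rotation as Ro
def st():
    o=env.get_obs(); return np.array(o["eef_pos"]),Ro.from_quat(o["orientation"]),o
def toworld(cam,p):
    m=vision.camera_model(cam)
    if cam=="wrist":
        P,R,_=st(); T=np.array(m["tool_from_camera"]); return R.apply(T[:3,:3]@np.array(p)+T[:3,3])+P
    return np.array(m["R"]).T@(np.array(p)-np.array(m["t"]))
def save(cam,name,crop=None,scale=1):
    im=vision.read_camera(cam)[:,:,::-1].copy()
    if crop: im=im[crop[1]:crop[3],crop[0]:crop[2]]
    if scale!=1: im=cv2.resize(im,None,fx=scale,fy=scale,interpolation=cv2.INTER_CUBIC)
    cv2.imwrite("pics/"+name+".png",im)
def proj(cam,X):
    m=vision.camera_model(cam); c=np.array(m["R"])@X+np.array(m["t"]); return [round(float(v)) for v in (m["fx"]*c[0]/c[2]+m["cx"],m["fy"]*c[1]/c[2]+m["cy"])]
def lm(cam,n,k=4):
    for d in vision.landmark_of(cam,n)[:k]:
        w=toworld(cam,d["location"]); print(cam,n,round(d["score"],2),w.round(0), proj(cam,w) if cam!="wrist" else "")
E
python3 - <<'E'
from h import *
save("top","t0"); save("scene","s0")
for n in ["clamp1_grip","clamp1_tip","cart1_mid","tray1","bin","tube_rack","spray","cup"]: lm("top",n,6)
P,R,o=st(); print(P,R.as_matrix().round(2),o["t"],o["opening"])
E
```

```text
pics
top clamp1_grip 0.62 [ 463. -351.   85.] [379, 222]
top clamp1_grip 0.55 [ 170. -401.   84.] [395, 307]
top clamp1_grip 0.51 [ 476. -650.   80.] [464, 217]
top clamp1_tip 0.7 [ 528. -375.   60.] [385, 204]
top clamp1_tip 0.58 [ 544. -662.   56.] [465, 199]
top clamp1_tip 0.46 [ 240. -411.   60.] [396, 286]
top cart1_mid 0.67 [ 561. -383.   43.] [386, 195]
top tray1 0.89 [ 564. -382.    8.] [384, 195]
top tray1 0.77 [556. 346.   5.] [186, 199]
top tray1 0.73 [ 586. -668.    5.] [461, 189]
top tray1 0.66 [588. 112.   5.] [250, 190]
top tray1 0.64 [ 280. -411.   12.] [394, 273]
top tray1 0.61 [590. 114.  38.] [248, 189]
top bin 0.85 [ 572. -117.   -1.] [312, 194]
top bin 0.41 [591. 113.  39.] [248, 188]
top bin 0.37 [481. 108.  83.] [248, 218]
top bin 0.27 [ 567. -381.    7.] [384, 194]
top tube_rack 0.6 [592. 113.  38.] [248, 188]
top spray 0.82 [ 754. -163.   -1.] [324, 145]
top cup 0.97 [739. 244.  -1.] [215, 150]
top cup 0.53 [555. 346.   8.] [186, 200]
[157.69395924 552.94502414 230.45313143] [[ 0.96  0.    0.27]
 [-0.27 -0.    0.96]
 [ 0.   -1.    0.  ]] 0.5 94.32813171225024
```

View pics/t0.png

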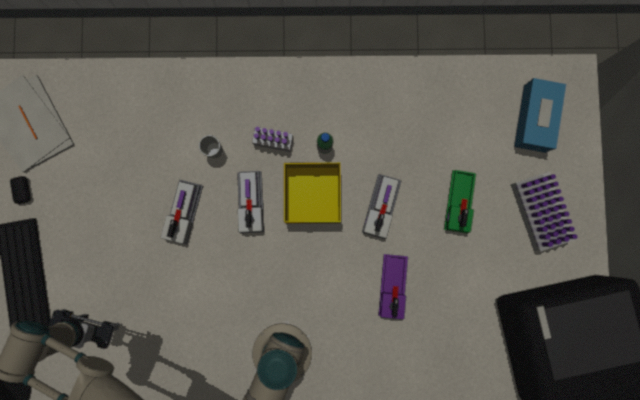

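View pics/s0.png

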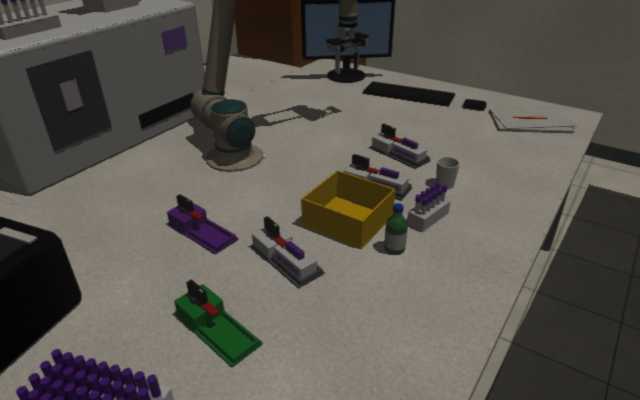

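Candidates (top camera): the white docks at px (180,212), (250,200) and (382,205) each hold a cartridge with a purple rib. The green dock (460,202) and the purple dock (395,287) are look-alikes and empty, so I leave them alone. The tube racks also look purple. I'm starting with the leftmost white dock and checking it with the wrist camera.

```bash
python3 -m inch '[[[46,-8,-14,0],[46,-8,-14,0],[46,-8,-14,0],[46,-8,-14,0],[46,-8,-14,0]]]' 1; python3 -m inch '[[[46,-8,-14,0],[46,-8,-14,0],[46,-8,-14,0],[0,0,0,0],[0,0,0,0]]]'
python3 - <<'E'
from h import *
save("wrist","w0")
for n in ["clamp1_grip","clamp1_tip","cart1_mid","cart1","tray1"]: lm("wrist",n,3)
print(np.array(vision.camera_model("wrist")["tool_from_camera"]).round(2))
P,R,o=st(); print(P,R.as_matrix().round(2),o["t"],o["qpos"])
E
```

```text
t: 1.0
eef_pos: [360.4, 423.0, 270.0]
orientation: [-0.701, 0.094, -0.092, 0.701]
wrist_force: [1.2, 1.0, 0.8]
opening: 93.8
t: 1.5
eef_pos: [491.5, 339.7, 295.3]
orientation: [-0.7, 0.096, -0.097, 0.701]
wrist_force: [0.2, -0.6, -0.2]
opening: 94.0
wrist clamp1_tip 0.2 [517. 359.  59.] 
wrist cart1 0.89 [558. 349.   8.] 
wrist cart1 0.87 [590. 115.   8.] 
[[   0.      0.96    0.29  -84.19]
 [   0.     -0.29    0.96 -154.21]
 [   1.     -0.     -0.     -0.64]
 [   0.      0.      0.      1.  ]]
[489.67041396 341.18531734 295.46002871] [[ 0.96  0.    0.27]
 [-0.27  0.    0.96]
 [ 0.   -1.    0.  ]] 1.8 [ 4.91792353e-01  2.80125970e-01  1.34016855e+00  3.43007103e-04
  1.51840942e+00 -8.10024854e-01]
```

View pics/w0.png

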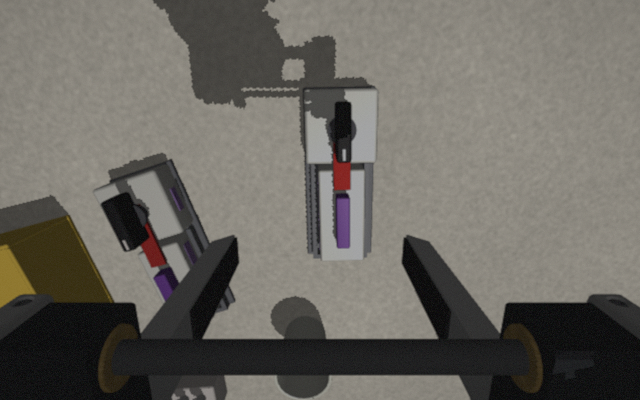

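The wrist view shows the white dock at px (303-377, 88-260), with its black bar at (343,130), red finger at (342,170) and purple rib at (343,220). It is nearly in line with the tool. The neighbouring white dock is at lower left. Next I measure the poses from the colour masks.

```bash
cat >> h.py <<'E'
def ray(cam,uv,z):
    m=vision.camera_model(cam); uv=np.atleast_2d(uv).astype(float)
    d=np.c_[(uv[:,0]-m["cx"])/m["fx"],(uv[:,1]-m["cy"])/m["fy"],np.ones(len(uv))]
    o=toworld(cam,np.zeros(3)); D=np.array([toworld(cam,x) for x in d])-o
    return o+D*((z-o[2])/D[:,2])[:,None]
def blob(cam,im,col,near,z,rad=60):
    "col rect: centre xy, yaw of long axis, size at plane z of biggest colour blob near world xy"
    hsv=cv2.cvtColor(im,cv2.COLOR_RGB2HSV); H,S,V=cv2.split(hsv)
    m={"purple":(H>120)&(H<150)&(S>80)&(V>40),"red":((H<8)|(H>172))&(S>140)&(V>60),"black":(V<45),"yellow":(H>20)&(H<34)&(S>150)}[col]
    n,L,s,c=cv2.connectedComponentsWithStats(m.astype(np.uint8))
    best=None
    for i in range(1,n):
        if s[i,4]<25: continue
        w=ray(cam,c[i],z)[0]
        if np.linalg.norm(w[:2]-near[:2])<rad and (best is None or s[i,4]>s[best,4]): best=i
    if best is None: print(col,"none"); return
    v,u=np.nonzero(L==best); p=ray(cam,np.c_[u,v],z)[:,:2]
    (cx,cy),(a,b),an=cv2.minAreaRect(p.astype(np.float32))
    if a<b: an+=90; a,b=b,a
    yaw=(np.radians(an)+np.pi/2)%np.pi-np.pi/2
    print(col,"c",round(cx,1),round(cy,1),"yaw",round(yaw,3),"size",round(a),round(b),"px",len(v)); return cx,cy,yaw
def ty():  # tool x yaw
    P,R,o=st(); x=R.apply([1,0,0]); y=np.arctan2(x[1],x[0]); print("P",P.round(1),"yaw",round(y,3),"t",round(o["t"],2),"op",round(o["opening"],1),"q6",round(o["qpos"][5],2)); return P,y
def delta(tx,ty_,tz,yaw=None):
    P,R,o=st(); d=R.inv().apply(np.array([tx,ty_,tz])-P); x=R.apply([1,0,0]); y=np.arctan2(x[1],x[0])
    print("tool shift",d.round(1),"yaw change", None if yaw is None else round((yaw-y+np.pi/2)%np.pi-np.pi/2,3), "world turn (+ccw)")
E
python3 - <<'E'
from h import *
im=vision.read_camera("wrist"); ty()
for near in [(556,346),(590,113)]:
    blob("wrist",im,"purple",near,74); blob("wrist",im,"red",near,60,90); blob("wrist",im,"black",(near[0]-100,near[1]+15),96,40)
E
```

```text
P [489.8 341.1 295.5] yaw -0.269 t 1.85 op 94.4 q6 -0.81
purple c 551.9 349.7 yaw -0.257 size 67 15 px 656
red c 497.8 364.0 yaw -0.259 size 43 19 px 472Traceback (most recent call last):
  File "<stdin>", line 4, in <module>
  File "h.py", line 37, in blob
    v,u=np.nonzero(L==best); p=ray(cam,np.c_[u,v],z)[:,:2]
                               ~~~^^^^^^^^^^^^^^^^^^
  File "h.py", line 24, in ray
    o=toworld(cam,np.zeros(3)); D=np.array([toworld(cam,x) for x in d])-o
                                            ~~~~~~~^^^^^^^
  File "h.py", line 9, in toworld
    P,R,_=st(); T=np.array(m["tool_from_camera"]); return R.apply(T[:3,:3]@np.array(p)+T[:3,3])+P
          ~~^^
  File "h.py", line 5, in st
    o=env.get_obs(); return np.array(o["eef_pos"]),Ro.from_quat(o["orientation"]),o
ValueError: time passes only in moves, steps and waits
```

```bash
python3 - <<'E'
s=open('h.py').read()
s=s.replace("D=np.array([toworld(cam,x) for x in d])-o","B=np.array([toworld(cam,x) for x in np.eye(3)])-o; D=d@B")
open('h.py','w').write(s)
E
python3 -m inch '[[[-25,40,12,0],[-25,40,12,0],[0,40,0,0],[0,30,0,0],[0,0,0,0]]]'
python3 - <<'E'
from h import *
im=vision.read_camera("wrist"); ty()
cv2.imwrite("pics/w1.png",im[:,:,::-1])
blob("wrist",im,"purple",(556,346),74); blob("wrist",im,"red",(500,364),60,90); blob("wrist",im,"black",(447,377),96,40)
delta(447.5,377.3,90,-0.257)
E
```

```text
t: 2.35
eef_pos: [445.2, 383.0, 143.6]
orientation: [-0.699, 0.09, -0.096, 0.703]
wrist_force: [-0.2, -0.1, 1.0]
opening: 94.0
P [446.5 383.8 145.8] yaw -0.263 t 2.4 op 94.0 q6 -0.72
purple c 527.9 357.4 yaw -0.26 size 29 15 px 439
red c 495.2 366.0 yaw -0.292 size 53 19 px 527
black c 448.0 376.5 yaw -0.337 size 69 22 px 2255
tool shift [ 2.1 55.7 -6.6] yaw change 0.006 world turn (+ccw)
```

View pics/w1.png

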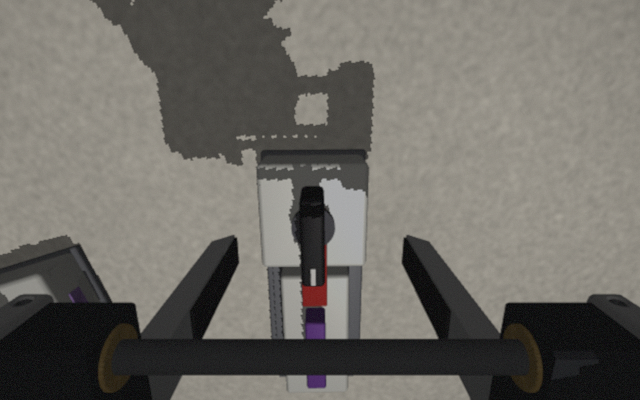

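The bar at px (312,235) sits between the fingers over the white dock, which confirms the choice. Now I go down and grip it.

```bash
python3 -m inch '[[[2,25,-4,0],[0,25,-3,0],[0,6,0,0],[0,0,0,0],[0,0,0,0]]]' 1 15; python3 -m inch '[[[0,0,0,0],[0,0,0,0],[0,0,0,0],[0,0,0,0],[0,0,0,0]]]' -1 15;python3 -m inch '[[[0,0,0,0],[0,0,0,0],[0,0,0,0]]]'
python3 -c "
from h import *
ty(); delta(447.5,377.3,90,-.257); print(st()[2]['ft_torque'],st()[2]['wrist_force'])"
python3 -m inch '[[[0,0,0,0.08],[0,0,0,0.08],[0,0,0,0.08],[0,0,0,0.08]]]'
python3 -c "
from h import *
ty(); print(st()[2]['ft_torque'],st()[2]['wrist_force'])"
```

```text
t: 2.9
eef_pos: [453.6, 382.3, 99.2]
orientation: [-0.693, 0.083, -0.101, 0.709]
wrist_force: [0.1, 0.3, 0.8]
opening: 94.2
t: 3.4
eef_pos: [456.1, 384.1, 104.0]
orientation: [-0.691, 0.081, -0.103, 0.711]
wrist_force: [-1.0, -0.3, -0.3]
opening: 57.5
t: 3.7
eef_pos: [455.9, 383.8, 103.9]
orientation: [-0.692, 0.081, -0.103, 0.71]
wrist_force: [-0.3, -5.6, 1.6]
opening: 33.5
P [455.9 383.8 103.9] yaw -0.262 t 3.7 op 33.5 q6 -0.73
tool shift [-6.8 13.4 -8.9] yaw change 0.005 world turn (+ccw)
[-1.37453794  0.27056066 -0.02967053] [-0.30455647 -5.55865211  1.57549621]
t: 4.1
eef_pos: [454.8, 374.9, 103.4]
orientation: [-0.672, 0.194, -0.215, 0.681]
wrist_force: [-0.2, 1.3, -0.7]
opening: 18.3
P [454.8 374.9 103.4] yaw -0.587 t 4.1 op 18.3 q6 -0.4
[0.19868778 0.12643107 0.49680383] [-0.24272526  1.28277231 -0.73984856]
```

```bash
cat >> h.py <<'E'
def ft():
    P,R,o=st(); ty(); print("tool y",R.apply([0,1,0]).round(3),"F",np.round(o["wrist_force"],1),"M",np.round(o["ft_torque"],2))
E
python3 -c "
from h import *
ft()"
python3 -m inch '[[[0,0,0,0],[0,0,0,0]]]'
python3 -c "
from h import *
im=vision.read_camera('wrist'); cv2.imwrite('pics/w2.png',im[:,:,::-1])
ft()"
```

```text
P [454.8 374.9 103.4] yaw -0.587 t 4.1 op 18.3 q6 -0.4
tool y [ 0.031  0.004 -1.   ] F [-0.2  1.3 -0.7] M [0.2  0.13 0.5 ]
t: 4.3
eef_pos: [454.8, 374.9, 103.5]
orientation: [-0.673, 0.193, -0.214, 0.682]
wrist_force: [-1.1, 0.3, 1.4]
opening: 18.2
P [454.8 374.9 103.4] yaw -0.584 t 4.35 op 18.2 q6 -0.4
tool y [ 0.031  0.004 -1.   ] F [-0.7  0.6  1. ] M [-0.09  0.08  0.37]
```

View pics/w2.png

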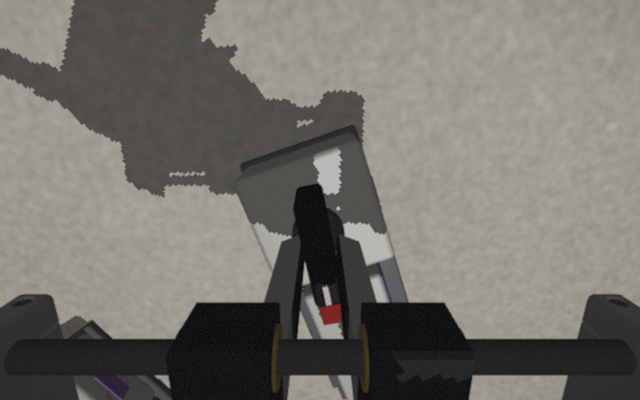

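The bar turned about 0.2 clockwise and then held against a 0.4 N m moment. That points to the stop, so this clamp should give counter-clockwise. I'll turn back, re-centre and re-grip lower.

```bash
python3 -m inch '[[[0,0,0,-0.1],[0,0,0,-0.1],[0,0,0,0],[0,0,0,0]]]' 0
python3 -c "
from h import *
ft(); delta(447.5,377.3,90,-.257)"
```

```text
t: 4.75
eef_pos: [454.6, 374.7, 103.1]
orientation: [-0.691, 0.122, -0.143, 0.698]
wrist_force: [0.1, -0.4, -0.4]
opening: 45.6
P [454.6 374.7 103.1] yaw -0.378 t 4.75 op 45.6 q6 -0.61
tool y [ 0.031  0.003 -1.   ] F [ 0.1 -0.4 -0.4] M [-0.04  0.02  0.02]
tool shift [-7.9 12.9 -0.4] yaw change 0.121 world turn (+ccw)
```

```bash
python3 -m inch '[[[-8,13,0,0],[0,0,0,0],[0,0,0,0]]]'; python3 -m inch '[[[0,0,0,0],[0,0,0,0],[0,0,0,0],[0,0,0,0],[0,0,0,0]]]' -1 20;
python3 -c "
from h import *
ft(); delta(447.5,377.3,90,-.257)"
python3 -m inch '[[[0,0,0,-0.1],[0,0,0,-0.1],[0,0,0,-0.1],[0,0,0,-0.1],[0,0,0,-0.1]]]'
python3 -c "
from h import *
ft()"
```

```text
t: 5.05
eef_pos: [448.2, 377.9, 90.1]
orientation: [-0.691, 0.123, -0.145, 0.698]
wrist_force: [-0.4, 0.5, -0.4]
opening: 47.1
t: 5.55
eef_pos: [449.1, 377.3, 91.4]
orientation: [-0.691, 0.123, -0.146, 0.697]
wrist_force: [-0.5, -0.7, 0.1]
opening: 16.1
P [449.1 377.3  91.4] yaw -0.383 t 5.55 op 16.1 q6 -0.59
tool y [ 0.033  0.003 -0.999] F [-0.5 -0.7  0.1] M [-0.76  0.21  0.04]
tool shift [-1.6  1.3 -0.6] yaw change 0.126 world turn (+ccw)
t: 6.05
eef_pos: [448.9, 376.2, 91.3]
orientation: [0.706, 0.058, -0.036, -0.705]
wrist_force: [1.0, -1.4, 0.2]
opening: 15.6
P [448.9 376.2  91.3] yaw 0.133 t 6.05 op 15.6 q6 -1.11
tool y [ 0.031  0.002 -1.   ] F [ 1.  -1.4  0.2] M [-0.01  0.12 -0.21]
```

It is now +0.39 from in line with a low moment, so it gives counter-clockwise. I continue to about +1.3.

```bash
python3 -m inch '[[[0,0,0,-0.1],[0,0,0,-0.1],[0,0,0,-0.1],[0,0,0,-0.1],[0,0,0,-0.1]]]';python3 -m inch '[[[0,0,0,-0.1],[0,0,0,-0.1],[0,0,0,-0.1],[0,0,0,-0.08],[0,0,0,0]]]'
python3 -c "
from h import *
ft()"
```

```text
t: 6.55
eef_pos: [449.3, 375.0, 91.3]
orientation: [0.673, 0.236, -0.215, -0.668]
wrist_force: [0.1, -2.9, 0.6]
opening: 15.7
t: 7.05
eef_pos: [450.0, 374.3, 91.2]
orientation: [0.618, 0.361, -0.341, -0.61]
wrist_force: [0.6, -0.8, -0.4]
opening: 16.4
P [450.  374.3  91.2] yaw 1.039 t 7.05 op 16.4 q6 -2.02
tool y [ 0.03   0.004 -1.   ] F [ 0.6 -0.8 -0.4] M [ 0.24  0.53 -0.04]
```

```bash
python3 -m inch '[[[0,0,0,0],[0,0,0,0],[0,-45,0,0],[0,-45,0,0],[0,0,0,0.14]]]' 0; python3 -m inch '[[[0,0,0,0.145],[0,0,0,0.145],[0,0,0,0.145],[0,0,0,0.145],[0,0,0,0.145]]]'; python3 -m inch '[[[0,0,0,0.145],[0,0,0,0.145],[0,0,0,0.145],[0,0,0,0],[0,0,0,0]]]'
python3 - <<'E'
from h import *
im=vision.read_camera("wrist"); ft()
blob("wrist",im,"purple",(553,349),74); cv2.imwrite("pics/w3.png",im[:,:,::-1])
delta(553,349.3,120,-.257)
E
```

```text
t: 7.55
eef_pos: [447.0, 374.4, 182.6]
orientation: [0.642, 0.314, -0.295, -0.635]
wrist_force: [0.6, 0.3, 0.3]
opening: 46.7
t: 8.05
eef_pos: [447.9, 376.2, 186.1]
orientation: [-0.704, -0.061, 0.037, 0.707]
wrist_force: [0.0, -1.0, -1.1]
opening: 47.1
t: 8.55
eef_pos: [447.8, 377.1, 186.4]
orientation: [-0.694, 0.097, -0.121, 0.703]
wrist_force: [-0.9, -0.0, 0.2]
opening: 47.0
P [447.8 377.1 186.5] yaw -0.31 t 8.6 op 47.2 q6 -0.67
tool y [ 0.036  0.008 -0.999] F [-0.   0.2 -0.3] M [-0.02  0.04  0.03]
purple c 547.6 351.1 yaw -0.247 size 71 15 px 1034
tool shift [106.6  69.9   4.3] yaw change 0.053 world turn (+ccw)
```

View pics/w3.png

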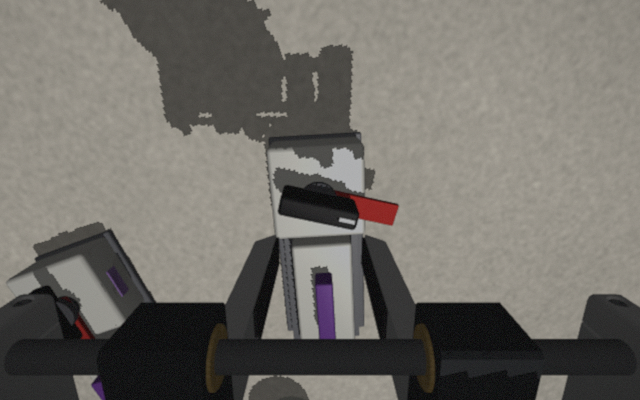

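The finger (px 375,208) is swung clear and the rib is at (325,310). Next I move over the rib.

```bash
python3 -m inch '[[[35,5,1,-0.05],[35,5,-1,0],[36,5,-1,0],[0,0,0,0],[0,0,0,0]]]' 0
python3 - <<'E'
from h import *
ft()
delta(552,349.6,82,-.257)
E
```

```text
t: 9.1
eef_pos: [552.4, 347.6, 174.6]
orientation: [-0.697, 0.075, -0.099, 0.707]
wrist_force: [-0.4, 0.1, -0.7]
opening: 47.1
P [552.4 347.6 174.6] yaw -0.247 t 9.1 op 47.1 q6 -0.86
tool y [ 0.036  0.01  -0.999] F [-0.4  0.1 -0.7] M [0.01 0.04 0.04]
tool shift [-3.9 92.5  0.1] yaw change -0.01 world turn (+ccw)
```

```bash
python3 -m inch '[[[-2,40,0,0],[-2,35,0,0],[0,0,0,0]]]'
python3 - <<'E'
from h import *
delta(552,349.6,82,-.257)
E
```

```text
t: 9.4
eef_pos: [550.3, 350.8, 99.9]
orientation: [-0.696, 0.073, -0.099, 0.708]
wrist_force: [-1.2, -0.3, -0.7]
opening: 47.2
tool shift [ 1.3 18.  -1.1] yaw change -0.014 world turn (+ccw)
```

```bash
python3 -m inch '[[[1,18,-1,0],[0,0,0,0],[0,0,0,0]]]'; python3 -m inch '[[[0,0,0,0],[0,0,0,0],[0,0,0,0],[0,0,0,0],[0,0,0,0]]]' -1 45;  python3 -m inch '[[[0,-20,0,0],[0,-40,0,0],[0,-40,0,0],[0,-40,0,0],[0,-20,0,0]]]'
python3 - <<'E'
from h import *
ft(); save("wrist","w4")
save("top","t1"); lm("top","bin",1)
im=vision.read_camera("top"); blob("top",im,"yellow",(572,-117),100,80)
E
```

```text
t: 9.7
eef_pos: [550.9, 351.8, 85.7]
orientation: [-0.695, 0.071, -0.098, 0.709]
wrist_force: [-0.0, 0.5, 0.0]
opening: 47.0
t: 10.2
eef_pos: [552.6, 353.1, 91.6]
orientation: [-0.694, 0.068, -0.1, 0.71]
wrist_force: [-0.4, 0.5, -1.1]
opening: 15.3
t: 10.7
eef_pos: [541.4, 348.7, 249.0]
orientation: [-0.697, 0.073, -0.095, 0.707]
wrist_force: [0.5, -0.1, -1.6]
opening: 15.5
P [541.4 348.7 249. ] yaw -0.239 t 10.7 op 15.5 q6 -0.86
tool y [ 0.033  0.011 -0.999] F [ 0.5 -0.1 -1.6] M [0.09 0.05 0.03]
top bin 0.74 [ 568. -119.   -1.] [313, 195]
yellow c 567.7 -117.1 yaw -0.01 size 206 195 px 3405
```

View pics/w4.png

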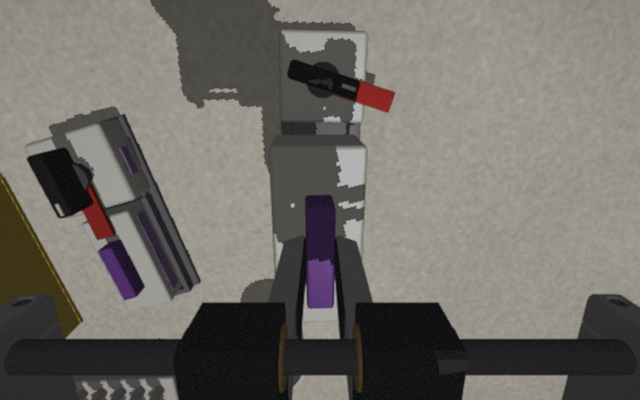

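The cartridge is held by its rib (px 320,250), though only by the top of it because the arm crept up while closing. The bin is at (568,-117). I route round dock 2 over the open bench.

```bash
python3 -m inch '[[[0,0,0,-0.12],[0,0,0,-0.12],[-40,0,-28,0],[-40,0,-28,0],[-40,0,-28,0]]]'; python3 -m inch '[[[-15,0,-46,0],[0,0,-49,0],[0,0,-49,0],[0,0,-49,0],[0,0,-49,0]]]' 
python3 - <<'E'
from h import *
ft(); delta(566,-175,220,0)
E
```

```text
t: 11.4
eef_pos: [418.9, 261.5, 225.1]
orientation: [0.708, 0.007, -0.002, -0.707]
wrist_force: [0.1, -0.4, -1.2]
opening: 15.6
t: 11.9
eef_pos: [392.0, 15.3, 213.6]
orientation: [0.708, 0.002, -0.015, -0.706]
wrist_force: [0.9, 0.3, -2.5]
opening: 15.4
P [392.   15.3 213.6] yaw 0.024 t 11.9 op 15.4 q6 -1.73
tool y [-0.018 -0.004 -1.   ] F [ 0.9  0.3 -2.5] M [-0.04 -0.1   0.01]
tool shift [ 169.2   -8.8 -194.4] yaw change -0.024 world turn (+ccw)
```

```bash
python3 -m inch '[[[0,-6,-49,0],[0,-6,-49,0],[10,-6,-48,0],[25,-4,-42,0],[44,0,-6,0]]]'; python3 -m inch '[[[44,0,0,0],[44,0,0,0],[0,0,0,0]]]' 
python3 - <<'E'
from h import *
ft(); save("wrist","w5"); lm("top","bin",1); delta(566,-175,220,0)
E
```

```text
t: 12.4
eef_pos: [464.8, -186.1, 223.0]
orientation: [-0.706, 0.009, 0.019, 0.708]
wrist_force: [-0.3, 1.7, -2.4]
opening: 15.8
t: 12.7
eef_pos: [556.5, -188.0, 209.7]
orientation: [-0.704, 0.014, 0.02, 0.71]
wrist_force: [-1.1, -0.2, -1.3]
opening: 15.3
P [ 556.5 -188.   209.7] yaw 0.008 t 12.7 op 15.3 q6 -2.01
tool y [-0.048  0.008 -0.999] F [-1.1 -0.2 -1.3] M [ 0.07  0.04 -0.  ]
top bin 0.98 [ 572. -118.   -0.] [313, 194]
tool shift [ 14.2 -10.3  12.1] yaw change -0.008 world turn (+ccw)
```

View pics/w5.png

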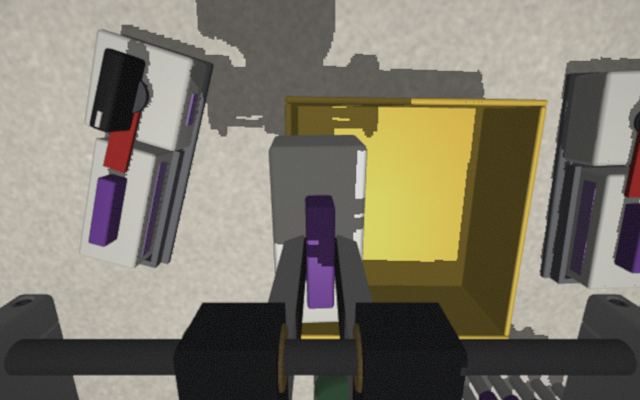

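The bin shows at px (285-545, 98-340) and the cartridge overlaps its right wall, so I shift +y before lowering.

```bash
python3 -m inch '[[[13,0,16,0],[0,0,0,0],[0,0,0,0]]]'; python3 -m inch '[[[2,35,0,0],[2,35,0,0],[2,30,0,0],[0,0,0,0]]]' 
python3 - <<'E'
from h import *
ft(); delta(568,-172,98,0)
E
```

```text
t: 13.1
eef_pos: [558.5, -169.8, 206.6]
orientation: [-0.703, 0.02, 0.025, 0.711]
wrist_force: [0.1, 0.1, -2.0]
opening: 15.1
t: 13.5
eef_pos: [553.5, -170.0, 106.3]
orientation: [-0.704, 0.02, 0.024, 0.71]
wrist_force: [-1.1, 0.7, -0.9]
opening: 15.3
P [ 553.5 -170.   106.3] yaw 0.006 t 13.5 op 15.3 q6 -1.98
tool y [-0.062  0.009 -0.998] F [-1.1  0.7 -0.9] M [ 0.01 -0.06 -0.01]
tool shift [15.   7.3 -2.2] yaw change -0.006 world turn (+ccw)
```

```bash
python3 -m inch '[[[12,9,0,0],[0,0,0,0],[0,0,0,0]]]'; python3 -m inch '[[[0,0,0,0],[0,0,0,0],[0,0,0,0],[0,-20,0,0],[0,-35,0,0]]]' -0.2; python3 -m inch '[[[0,-45,0,0],[0,-45,0,0],[0,-10,0,0]]]'
python3 - <<'E'
from h import *
ft(); save("wrist","w6"); delta(483,108,250)
im=vision.read_camera("top"); cv2.imwrite("pics/t2.png",im[:,:,::-1]); print(blob("top",im,"purple",(590,113),74,70),blob("top",im,"red",(535,110),60,90),blob("top",im,"purple",(564,-382),74,70),blob("top",im,"red",(520,-375),60,90))
E
```

```text
t: 13.8
eef_pos: [566.3, -171.3, 99.3]
orientation: [-0.704, 0.019, 0.023, 0.709]
wrist_force: [-0.4, -0.3, -1.6]
opening: 15.5
t: 14.3
eef_pos: [568.6, -171.4, 155.8]
orientation: [-0.704, 0.019, 0.023, 0.709]
wrist_force: [-0.2, -0.2, -0.5]
opening: 37.7
t: 14.6
eef_pos: [575.7, -172.4, 263.3]
orientation: [-0.705, 0.017, 0.021, 0.708]
wrist_force: [0.7, -0.4, 0.4]
opening: 37.4
P [ 575.7 -172.4  263.3] yaw 0.006 t 14.6 op 37.4 q6 -1.97
tool y [-0.055  0.004 -0.998] F [ 0.7 -0.4  0.4] M [-0.01 -0.08 -0.04]
tool shift [-90.1  19.2 280.7] yaw change None world turn (+ccw)
purple c 588.1 111.9 yaw 0.1 size 58 14 px 63
red c 529.0 109.2 yaw -0.01 size 36 18 px 46
purple c 562.1 -381.4 yaw -0.286 size 61 12 px 62
red c 509.1 -367.4 yaw -0.341 size 38 16 px 43
(588.1152954101562, 111.94255065917969, np.float64(0.09967883226219532)) (529.0294799804688, 109.22637939453125, np.float64(-0.010309629211914029)) (562.0897827148438, -381.42071533203125, np.float64(-0.28613761752722056)) (509.0731201171875, -367.3511962890625, np.float64(-0.3413259053227691))
```

View pics/w6.png

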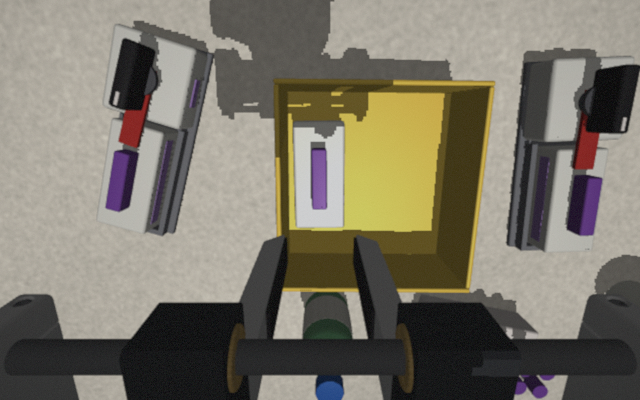

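The first cartridge lies flat in the bin (px 320,175). Next is the right-hand dock (y about -380).

```bash
python3 -m inch '[[[-16,-5,-46,0.06],[-16,-5,-46,0.06],[-16,-5,-46,0.06],[-16,-5,-46,0.06],[0,0,0,0]]]' 1; python3 -m inch '[[[0,0,0,0],[0,0,0,0]]]'
python3 - <<'E'
from h import *
im=vision.read_camera("wrist"); ty(); cv2.imwrite("pics/w7.png",im[:,:,::-1])
c=blob("wrist",im,"purple",(562,-381),74); r=blob("wrist",im,"red",(509,-367),60,90); blob("wrist",im,"black",(460,-355),96,40)
cx,cy,a=c; print(cx-110*np.cos(a),cy-110*np.sin(a)); delta(cx-109*np.cos(a),cy-109*np.sin(a),160,a)
lm("wrist","clamp1_grip",3);lm("wrist","cart1",3)
E
```

```text
t: 15.2
eef_pos: [491.1, -350.8, 272.1]
orientation: [-0.699, 0.11, -0.057, 0.704]
wrist_force: [0.0, 0.8, 0.5]
opening: 74.3
t: 15.4
eef_pos: [489.3, -349.9, 268.0]
orientation: [-0.697, 0.113, -0.056, 0.706]
wrist_force: [0.3, 0.0, -0.6]
opening: 90.4
P [ 489.5 -349.4  267.9] yaw -0.238 t 15.45 op 92.6 q6 -2.05
purple c 562.4 -381.1 yaw -0.287 size 67 15 px 757
red c 511.1 -367.2 yaw -0.308 size 38 19 px 469
black c 461.4 -351.6 yaw -0.338 size 61 19 px 730
456.8566567265624 -349.92543470458327
tool shift [-21.7 110.   -8.7] yaw change -0.049 world turn (+ccw)
wrist clamp1_grip 0.77 [ 462. -346.   83.] 
wrist clamp1_grip 0.66 [ 475. -651.   86.] 
wrist clamp1_grip 0.39 [ 578. -113.    7.] 
wrist cart1 0.96 [ 567. -387.    6.] 
wrist cart1 0.95 [ 567. -173.    9.]
```

View pics/w7.png

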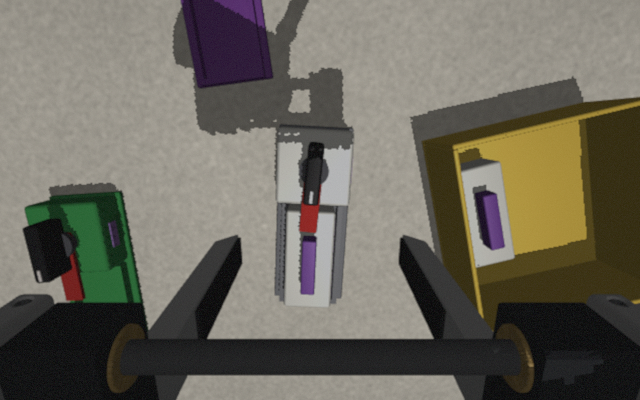

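Dock 3 in the wrist view: bar at px (313,172), finger at (308,218), rib at (308,265), on a white body. The green and purple look-alikes are at left and top. q6 is near its limit, so I take a half turn first (jaw-symmetric).

```bash
python3 -m inch '[[[0,0,0,0.15],[0,0,0,0.15],[0,0,0,0.15],[0,0,0,0.15],[0,0,0,0.15]]]';python3 -m inch '[[[0,0,0,0.15],[0,0,0,0.15],[0,0,0,0.15],[0,0,0,0.15],[0,0,0,0.15]]]';python3 -m inch '[[[0,0,0,0.15],[0,0,0,0.15],[0,0,0,0.15],[0,0,0,0.15],[0,0,0,0.15]]]';python3 -m inch '[[[0,0,0,0.15],[0,0,0,0.15],[0,0,0,0.15],[0,0,0,0.15],[0,0,0,0.15]]]';python3 -m inch '[[[0,0,0,0.15],[0,0,0,0.04],[0,0,0,0]]]'
python3 - <<'E'
from h import *
ft(); delta(460,-350.5,130,-0.287)
E
```

```text
t: 16.05
eef_pos: [493.8, -342.8, 268.9]
orientation: [0.628, -0.364, 0.309, -0.615]
wrist_force: [0.3, 0.2, -0.2]
opening: 94.0
t: 16.55
eef_pos: [497.6, -336.0, 269.3]
orientation: [-0.471, 0.563, -0.517, 0.44]
wrist_force: [0.7, 0.1, 0.1]
opening: 94.0
t: 17.05
eef_pos: [501.4, -329.1, 269.8]
orientation: [-0.248, 0.685, -0.654, 0.203]
wrist_force: [0.3, 0.2, -0.7]
opening: 94.0
t: 17.55
eef_pos: [505.0, -322.1, 270.3]
orientation: [0.009, 0.712, -0.7, -0.061]
wrist_force: [0.3, -0.4, 0.1]
opening: 94.0
t: 17.85
eef_pos: [507.1, -318.1, 270.6]
orientation: [0.076, 0.703, -0.696, -0.128]
wrist_force: [0.0, 0.9, -0.4]
opening: 94.1
P [ 507.1 -318.1  270.6] yaw 2.852 t 17.85 op 94.1 q6 1.2
tool y [-0.072  0.021 -0.997] F [ 0.   0.9 -0.4] M [-0.07  0.14 -0.02]
tool shift [ 25.3 142.9  44.4] yaw change 0.002 world turn (+ccw)
```

```bash
python3 -m inch '[[[12,35,22,0],[12,35,22,0],[1,35,0,0],[0,30,0,0],[0,0,0,0]]]'
python3 - <<'E'
from h import *
ft(); delta(460,-350.5,89,-0.3)
E
```

```text
t: 18.35
eef_pos: [464.3, -348.4, 136.3]
orientation: [0.073, 0.703, -0.698, -0.12]
wrist_force: [-0.2, 0.8, 0.0]
opening: 94.1
P [ 464.3 -348.4  136.3] yaw 2.867 t 18.35 op 94.1 q6 1.11
tool y [-0.065  0.016 -0.998] F [-0.2  0.8  0. ] M [-0.    0.15  0.02]
tool shift [ 0.4 47.4  3. ] yaw change -0.026 world turn (+ccw)
```

```bash
python3 -m inch '[[[0,24,2,0.02],[0,24,1,0],[0,0,0,0]]]' 0 20
python3 - <<'E'
from h import *
im=vision.read_camera("wrist"); cv2.imwrite("pics/w8.png",im[:,:,::-1]); ft(); delta(460,-350.5,88,-0.3)
E
```

```text
t: 18.65
eef_pos: [463.8, -350.8, 91.1]
orientation: [0.08, 0.7, -0.698, -0.124]
wrist_force: [-0.1, 0.3, -0.3]
opening: 73.0
P [ 464.9 -351.7   92.8] yaw 2.851 t 18.7 op 69.3 q6 1.13
tool y [-0.058  0.01  -0.998] F [0.6 0.1 0.4] M [-0.01  0.14 -0.04]
tool shift [4.8 5.1 0.3] yaw change -0.01 world turn (+ccw)
```

View pics/w8.png

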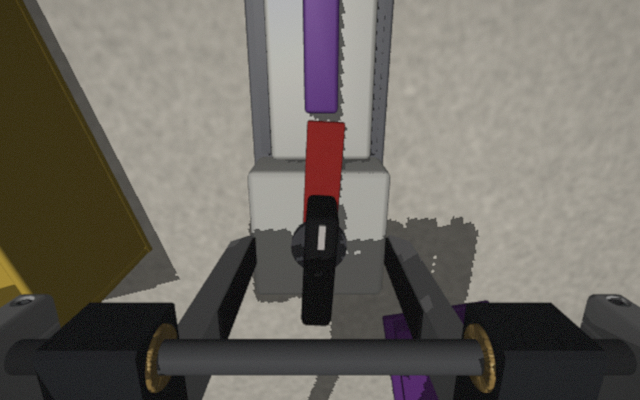

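The bar (px 320,260) sits centrally between the fingers. I lower 6 mm, close fully and then feel.

```bash
python3 -m inch '[[[4,7,0,0],[0,1,0,0],[0,1,0,0],[0,1,0,0],[0,1,0,0]]]' -1 20; python3 -m inch '[[[0,0,0,0],[0,0,0,0],[0,0,0,0],[0,0,0,0],[0,0,0,0]]]'
python3 -c "
from h import *
ft()"
python3 -m inch '[[[0,0,0,-0.1],[0,0,0,-0.1],[0,0,0,-0.1],[0,0,0,-0.1]]]'
python3 -c "
from h import *
ft()"
```

```text
t: 19.2
eef_pos: [464.2, -352.5, 88.0]
orientation: [-0.084, -0.698, 0.701, 0.119]
wrist_force: [0.5, 0.3, 0.4]
opening: 29.3
t: 19.7
eef_pos: [464.8, -350.4, 88.0]
orientation: [-0.085, -0.699, 0.7, 0.119]
wrist_force: [0.9, -0.0, 0.3]
opening: 16.5
P [ 464.8 -350.4   88. ] yaw 2.851 t 19.7 op 16.5 q6 1.13
tool y [-0.048  0.007 -0.999] F [ 0.9 -0.   0.3] M [ 0.42  0.05 -0.12]
t: 20.1
eef_pos: [464.8, -350.3, 88.0]
orientation: [-0.06, 0.709, -0.702, 0.027]
wrist_force: [-0.2, 2.3, 0.7]
opening: 16.3
P [ 464.8 -350.3   88. ] yaw -3.018 t 20.1 op 16.3 q6 0.71
tool y [-0.047  0.007 -0.999] F [-0.2  2.3  0.7] M [-0.15 -0.08 -0.17]
```

It gives counter-clockwise (+0.41 with only 0.17 N m). I continue to +1.3, release, rise, and turn back.

```bash
python3 -m inch '[[[0,0,0,-0.1],[0,0,0,-0.1],[0,0,0,-0.1],[0,0,0,-0.1],[0,0,0,-0.1]]]';python3 -m inch '[[[0,0,0,-0.1],[0,0,0,-0.1],[0,0,0,-0.1],[0,0,0,-0.09],[0,0,0,0]]]'
python3 -c "
from h import *
ft()"
python3 -m inch '[[[0,0,0,0],[0,0,0,0],[0,0,0,0],[0,-45,0,0],[0,-45,0,0]]]' 0; python3 -m inch '[[[0,0,0,0.145],[0,0,0,0.145],[0,0,0,0.145],[0,0,0,0.145],[0,0,0,0.145]]]'; python3 -m inch '[[[0,0,0,0.145],[0,0,0,0.145],[0,0,0,0.145],[0,0,0,0.12],[0,0,0,0]]]'
python3 - <<'E'
from h import *
im=vision.read_camera("wrist"); ft()
blob("wrist",im,"purple",(562,-381),74); blob("wrist",im,"red",(460,-350),60,90)
delta(564,-381,130,-.287)
E
```

```text
t: 20.6
eef_pos: [464.8, -350.1, 87.9]
orientation: [-0.239, 0.678, -0.663, 0.209]
wrist_force: [-1.3, 2.3, 0.2]
opening: 16.4
t: 21.1
eef_pos: [464.7, -349.9, 87.9]
orientation: [-0.367, 0.621, -0.602, 0.341]
wrist_force: [-0.2, 1.8, -0.2]
opening: 17.1
P [ 464.7 -349.9   87.9] yaw -2.092 t 21.1 op 17.1 q6 -0.21
tool y [-0.046  0.005 -0.999] F [-0.2  1.8 -0.2] M [-0.17 -0.37 -0.02]
t: 21.6
eef_pos: [465.0, -348.8, 173.3]
orientation: [-0.368, 0.627, -0.598, 0.337]
wrist_force: [0.6, -1.2, 0.5]
opening: 47.0
t: 22.1
eef_pos: [468.5, -353.1, 181.9]
orientation: [-0.12, 0.702, -0.697, 0.087]
wrist_force: [-0.6, -0.5, -0.1]
opening: 47.1
t: 22.6
eef_pos: [468.1, -354.3, 182.1]
orientation: [-0.083, -0.697, 0.703, 0.116]
wrist_force: [-0.1, -0.1, 0.1]
opening: 47.6
P [ 468.1 -354.2  182.1] yaw 2.861 t 22.65 op 47.2 q6 1.12
tool y [-0.048 -0.002 -0.999] F [0.7 0.6 0.1] M [ 0.04  0.18 -0.  ]
purple c 566.3 -382.6 yaw -0.294 size 63 15 px 2078
red c 485.1 -316.0 yaw 1.042 size 57 20 px 1141
tool shift [-101.8   47.4   -1.6] yaw change -0.006 world turn (+ccw)
```

The finger reads 1.33 from line, so it is clear. On to the rib.

```bash
python3 -m inch '[[[-34,10,-1,0],[-34,10,-1,0],[-34,10,0,0],[0,10,0,0],[0,0,0,0]]]' 0
python3 - <<'E'
from h import *
ft(); delta(565,-382,81,-.29)
E
```

```text
t: 23.15
eef_pos: [566.8, -381.8, 136.3]
orientation: [-0.078, -0.697, 0.704, 0.112]
wrist_force: [-0.5, 0.8, 0.5]
opening: 47.2
P [ 566.8 -381.8  136.3] yaw 2.871 t 23.15 op 47.2 q6 1.17
tool y [-0.048 -0.003 -0.999] F [-0.5  0.8  0.5] M [0.02 0.18 0.01]
tool shift [-0.9 55.3 -0.2] yaw change -0.02 world turn (+ccw)
```

```bash
python3 -m inch '[[[0,30,0,0.02],[0,22,0,0],[0,0,0,0]]]'; python3 -c "
from h import *
ft(); delta(565,-382,81,-.29)"
```

```text
t: 23.45
eef_pos: [562.4, -381.9, 85.0]
orientation: [-0.085, -0.696, 0.704, 0.118]
wrist_force: [0.1, 0.9, 0.5]
opening: 47.4
P [ 562.4 -381.9   85. ] yaw 2.854 t 23.45 op 47.4 q6 1.19
tool y [-0.048 -0.005 -0.999] F [0.1 0.9 0.5] M [0.   0.13 0.02]
tool shift [-2.7  3.9 -0.7] yaw change -0.002 world turn (+ccw)
```

```bash
python3 -m inch '[[[-2,5,0,0],[0,1,0,0],[0,1,0,0],[0,1,0,0],[0,0,0,0]]]' -1 45; python3 -m inch '[[[0,0,0,0],[0,0,0,0],[0,0,0,0]]]';python3 -c "
from h import *
ft()"; python3 -m inch '[[[0,-25,0,0],[0,-40,0,0],[0,-40,0,0],[0,-40,0,0],[0,-10,0,0]]]'
python3 - <<'E'
from h import *
ft(); save("wrist","w9")
im=vision.read_camera("top"); lm("top","bin",1); blob("top",im,"yellow",(572,-117),100,80); delta(570,-300,240)
E
```

```text
t: 23.95
eef_pos: [564.3, -382.7, 81.7]
orientation: [-0.086, -0.695, 0.704, 0.116]
wrist_force: [0.7, 1.0, -2.1]
opening: 15.3
t: 24.25
eef_pos: [564.3, -382.6, 81.6]
orientation: [-0.086, -0.695, 0.704, 0.116]
wrist_force: [0.0, 0.2, -0.9]
opening: 15.8
P [ 564.3 -382.6   81.6] yaw 2.854 t 24.25 op 15.8 q6 1.19
tool y [-0.044 -0.007 -0.999] F [ 0.   0.2 -0.9] M [ 0.12  0.07 -0.08]
t: 24.75
eef_pos: [569.2, -381.7, 236.6]
orientation: [-0.083, -0.696, 0.703, 0.119]
wrist_force: [0.3, -0.8, -2.3]
opening: 15.9
P [ 569.2 -381.7  236.6] yaw 2.854 t 24.75 op 15.9 q6 1.19
tool y [-0.053 -0.003 -0.999] F [ 0.3 -0.8 -2.3] M [-0.06  0.08 -0.01]
top bin 0.81 [ 570. -118.   -1.] [313, 194]
yellow c 567.7 -117.1 yaw -0.01 size 206 195 px 2814
tool shift [ 20.3  -9.2 -77.4] yaw change None world turn (+ccw)
```

View pics/w9.png

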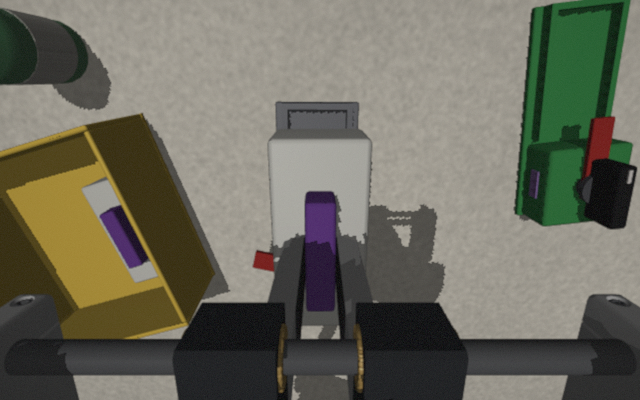

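The cartridge is held well down its rib, and the bin still stands at (570,-117). I carry to its middle slot.

```bash
python3 -m inch '[[[0,-5,0,-0.144],[0,0,0,-0.144],[0,0,-45,0],[0,0,-45,0],[0,0,-45,0]]]';python3 -m inch '[[[0,0,-45,0],[0,0,-45,0],[0,0,-35,0],[0,0,0,0],[0,0,0,0]]]'
python3 -c "
from h import *
ft(); delta(566,-112,180,0)"
```

```text
t: 25.4
eef_pos: [559.1, -244.9, 218.3]
orientation: [-0.031, 0.712, -0.701, -0.028]
wrist_force: [1.3, 0.6, -2.4]
opening: 15.2
t: 25.9
eef_pos: [548.7, -106.9, 205.0]
orientation: [-0.043, 0.716, -0.696, -0.036]
wrist_force: [-0.4, -0.2, -1.0]
opening: 15.9
P [ 548.7 -106.9  205. ] yaw -3.13 t 25.9 op 15.9 q6 1.25
tool y [-0.111  0.028 -0.993] F [-0.4 -0.2 -1. ] M [-0.03  0.06  0.02]
tool shift [-20.   22.7   6. ] yaw change -0.012 world turn (+ccw)
```

```bash
python3 -m inch '[[[-24,24,5,0],[-4,30,0,0],[-4,30,0,0],[-4,22,0,0],[0,0,0,0]]]'
python3 -c "
from h import *
ft(); delta(566,-112,93,0)"
```

```text
t: 26.4
eef_pos: [570.2, -114.3, 85.2]
orientation: [-0.044, 0.716, -0.696, -0.041]
wrist_force: [-1.1, 0.8, -2.2]
opening: 15.5
P [ 570.2 -114.3   85.2] yaw -3.135 t 26.4 op 15.5 q6 1.26
tool y [-0.12   0.028 -0.992] F [-1.1  0.8 -2.2] M [-0.04  0.02  0.  ]
tool shift [ 5.  -7.2 -2.5] yaw change -0.007 world turn (+ccw)
```

```bash
python3 -m inch '[[[0,0,0,0],[0,0,0,0],[0,0,0,0],[0,-15,0,0],[0,-30,0,0]]]' -0.2; python3 -m inch '[[[0,-40,0,0],[0,-40,0,0],[0,-30,0,0],[0,0,0,0]]]'
python3 - <<'E'
from h import *
ft(); save("wrist","w10"); delta(520,-340,250,-.287)
E
```

```text
t: 26.9
eef_pos: [574.3, -118.2, 130.7]
orientation: [-0.044, 0.716, -0.696, -0.043]
wrist_force: [-0.2, 0.2, -0.2]
opening: 37.6
t: 27.3
eef_pos: [591.1, -122.7, 254.0]
orientation: [-0.038, 0.714, -0.698, -0.037]
wrist_force: [0.5, -0.2, 0.2]
opening: 37.5
P [ 591.1 -122.7  254. ] yaw -3.139 t 27.3 op 37.5 q6 1.26
tool y [-0.107  0.022 -0.994] F [ 0.5 -0.2  0.2] M [ 0.01  0.08 -0.05]
tool shift [ 70.    4.7 217.6] yaw change -0.29 world turn (+ccw)
```

View pics/w10.png

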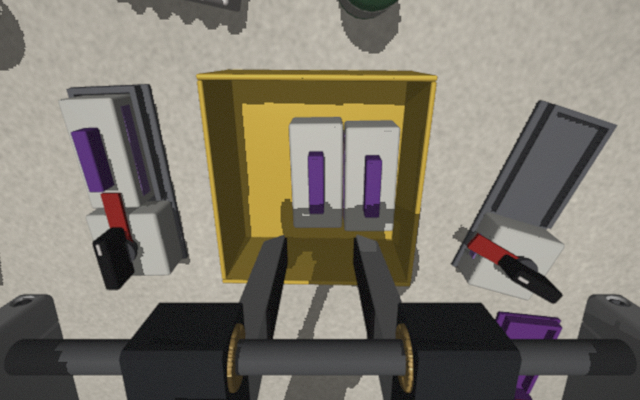

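Two cartridges lie in the bin (px 316,170 and 372,175) and dock 3 is empty. Next I close clamp 3.

```bash
python3 -m inch '[[[22,6,38,0],[22,6,38,0],[22,6,38,0],[22,6,38,0],[22,6,38,0]]]' 0.2;python3 -m inch '[[[20,6,38,-0.15],[0,0,0,-0.15],[0,0,0,-0.15],[0,0,0,-0.15],[0,0,0,-0.15]]]';python3 -m inch '[[[0,0,0,-0.15],[0,0,0,-0.14],[0,0,0,0],[0,0,0,0]]]'
python3 - <<'E'
from h import *
im=vision.read_camera("wrist"); ft(); blob("wrist",im,"red",(485,-316),60,50);blob("wrist",im,"black",(460,-350),96,40); delta(460.5,-350.5,140,1.04)
cv2.imwrite("pics/w11.png",im[:,:,::-1])
E
```

```text
t: 27.85
eef_pos: [475.2, -311.1, 225.2]
orientation: [-0.044, 0.716, -0.696, -0.034]
wrist_force: [0.6, 0.1, -0.1]
opening: 56.1
t: 28.35
eef_pos: [444.8, -353.5, 212.3]
orientation: [-0.3, 0.682, -0.627, 0.229]
wrist_force: [0.2, -0.0, -0.3]
opening: 56.4
t: 28.75
eef_pos: [441.3, -351.0, 207.4]
orientation: [-0.389, 0.644, -0.573, 0.325]
wrist_force: [0.3, 0.1, 0.1]
opening: 56.4
P [ 441.3 -351.   207.4] yaw -2.078 t 28.8 op 56.3 q6 -0.24
tool y [-0.128  0.04  -0.991] F [ 0.2 -0.2  0.4] M [-0.08  0.04 -0.01]
red c 486.7 -310.9 yaw 1.016 size 47 19 px 1110
black c 462.6 -346.5 yaw 1.039 size 65 21 px 1561
tool shift [-11.6  64.3  25.2] yaw change -0.024 world turn (+ccw)
```

```bash
python3 -m inch '[[[-6,30,13,0.02],[-6,30,12,0],[0,0,0,0]]]'
python3 -c "
from h import *
ft(); delta(461,-351,88,1.04)"
```

```text
t: 29.1
eef_pos: [461.7, -351.0, 143.6]
orientation: [-0.381, 0.647, -0.58, 0.317]
wrist_force: [0.5, 0.7, -0.2]
opening: 56.4
P [ 461.7 -351.   143.6] yaw -2.105 t 29.1 op 56.4 q6 -0.18
tool y [-0.126  0.038 -0.991] F [ 0.5  0.7 -0.2] M [-0.1   0.03  0.04]
tool shift [-1.4 55.2  6.5] yaw change 0.003 world turn (+ccw)
```

View pics/w11.png

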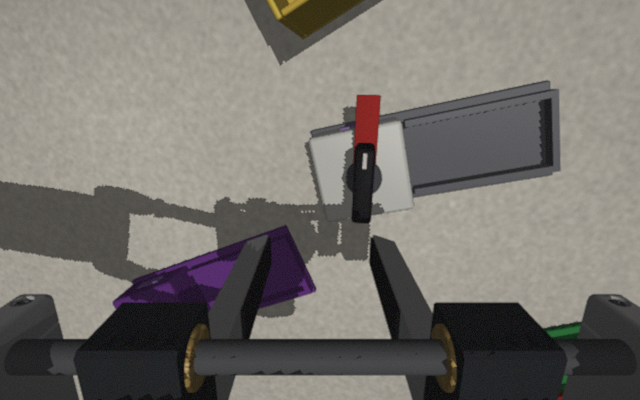

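Clamp 3's bar (px 365,180) and finger (367,120) stand swung out, and the tray is empty. I go down and grip. That is 14 pictures viewed, so from here I rely on numbers.

```bash
python3 -m inch '[[[0,27,4,0],[0,26,3,0],[0,0,0,0]]]' 0.2 15
python3 -c "
from h import *
ft(); delta(461,-351,88,1.04)"
```

```text
t: 29.4
eef_pos: [461.4, -353.4, 91.8]
orientation: [-0.38, 0.647, -0.581, 0.316]
wrist_force: [-0.6, 0.3, -0.3]
opening: 56.1
P [ 461.4 -353.4   91.8] yaw -2.108 t 29.4 op 56.1 q6 -0.17
tool y [-0.124  0.036 -0.992] F [-0.6  0.3 -0.3] M [-0.03  0.09 -0.01]
tool shift [-2.   3.9 -1.1] yaw change 0.006 world turn (+ccw)
```

```bash
python3 -m inch '[[[-2,4,-1,0],[0,1,0,0],[0,0,0,0],[0,0,0,0],[0,0,0,0]]]' -1 15; python3 -m inch '[[[0,0,0,0],[0,0,0,0],[0,0,0,0]]]'
python3 -c "
from h import *
ft()"
python3 -m inch '[[[0,0,0,0.1],[0,0,0,0.1],[0,0,0,0.1],[0,0,0,0.1],[0,0,0,0.1]]]'; python3 -m inch '[[[0,0,0,0.1],[0,0,0,0.1],[0,0,0,0.1],[0,0,0,0.1],[0,0,0,0.1]]]'
python3 -c "
from h import *
ft()"
```

```text
t: 29.9
eef_pos: [463.1, -353.2, 93.0]
orientation: [-0.379, 0.644, -0.585, 0.316]
wrist_force: [3.5, -1.8, -4.2]
opening: 19.6
t: 30.2
eef_pos: [463.6, -353.5, 93.0]
orientation: [-0.379, 0.643, -0.585, 0.317]
wrist_force: [-0.1, -0.1, -1.2]
opening: 18.7
P [ 463.6 -353.5   93. ] yaw -2.11 t 30.2 op 18.7 q6 -0.17
tool y [-0.116  0.028 -0.993] F [-0.1 -0.1 -1.2] M [-0.23 -0.24  0.07]
t: 30.7
eef_pos: [462.1, -352.5, 93.2]
orientation: [-0.217, 0.704, -0.661, 0.141]
wrist_force: [0.2, 0.7, -0.6]
opening: 17.7
t: 31.2
eef_pos: [461.2, -350.7, 93.4]
orientation: [-0.041, 0.718, -0.694, -0.046]
wrist_force: [0.4, 0.9, 0.5]
opening: 16.8
P [ 461.2 -350.7   93.4] yaw 3.137 t 31.2 op 16.8 q6 0.87
tool y [-0.122  0.034 -0.992] F [0.4 0.9 0.5] M [-0.11 -0.11  0.17]
```

```bash
python3 -m inch '[[[0,0,0,0.1],[0,0,0,0.1],[0,0,0,0.085],[0,0,0,0]]]'
python3 -c "
from h import *
ft()"
python3 -m inch '[[[0,0,0,0],[0,0,0,0],[0,0,0,0],[0,-40,0,0],[0,-45,0,0]]]' 0.2; python3 -m inch '[[[0,-45,0,0],[0,0,0,0]]]'
python3 - <<'E'
from h import *
im=vision.read_camera("wrist"); ft(); blob("wrist",im,"red",(509,-365),60,50);blob("wrist",im,"black",(461,-350),96,40); 
im=vision.read_camera("top"); lm("top","bin",1); blob("top",im,"yellow",(572,-117),100,80); blob("top",im,"red",(509,-365),60,60)
delta(500,130,270)
E
```

```text
t: 31.6
eef_pos: [461.3, -349.3, 93.4]
orientation: [0.061, 0.704, -0.691, -0.151]
wrist_force: [0.1, -0.8, -1.1]
opening: 15.8
P [ 461.3 -349.3   93.4] yaw 2.839 t 31.6 op 15.8 q6 1.16
tool y [-0.123  0.036 -0.992] F [ 0.1 -0.8 -1.1] M [-0.07 -0.1   0.08]
t: 32.1
eef_pos: [467.6, -349.4, 174.0]
orientation: [0.055, 0.707, -0.688, -0.155]
wrist_force: [0.9, -1.1, -0.3]
opening: 52.5
t: 32.3
eef_pos: [476.1, -353.5, 225.8]
orientation: [0.057, 0.705, -0.69, -0.151]
wrist_force: [0.8, 0.3, 0.1]
opening: 56.5
P [ 474.6 -352.3  222.9] yaw 2.845 t 32.35 op 56.6 q6 1.15
tool y [-0.132  0.044 -0.99 ] F [0.5 0.4 0.2] M [-0.04  0.16  0.01]
red c 505.1 -362.2 yaw -0.275 size 50 19 px 983
black c 467.1 -352.6 yaw -0.27 size 68 20 px 1312
top bin 0.79 [ 572. -119.   -1.] [313, 194]
yellow c 567.7 -117.1 yaw -0.01 size 206 195 px 2246
red none
tool shift [ 120.5  -30.7 -467.9] yaw change None world turn (+ccw)
```

Clamp 3 reads about -0.275 in yaw against the dock's -0.29, so it is in line. Now the middle white dock at y about 113.

```bash
python3 -m inch '[[[0,-5,0,-0.15],[0,-5,0,-0.15],[0,-5,-49,0],[0,-5,-49,0],[0,-5,-49,0]]]' 0; python3 -m inch '[[[0,-5,-49,0],[0,-5,-49,0],[0,-5,-49,0],[0,-5,-49,0],[0,-5,-49,0]]]';python3 -m inch '[[[0,-5,-49,0],[0,0,-35,0],[0,0,0,0],[0,0,0,0]]]'
python3 - <<'E'
from h import *
im=vision.read_camera("wrist"); ft(); cv2.imwrite("pics/w12.png",im[:,:,::-1])
c=blob("wrist",im,"purple",(588,112),74); blob("wrist",im,"red",(529,109),60,50);blob("wrist",im,"black",(480,108),96,40); delta(480,107,150,0)
lm("wrist","cart1",2);lm("wrist","clamp1_grip",2)
E
```

```text
t: 32.95
eef_pos: [469.9, -204.0, 239.7]
orientation: [-0.057, 0.727, -0.683, -0.054]
wrist_force: [0.6, 0.0, -0.1]
opening: 47.1
t: 33.45
eef_pos: [466.8, 44.4, 270.9]
orientation: [-0.063, 0.728, -0.679, -0.063]
wrist_force: [1.5, -0.6, 0.2]
opening: 46.5
t: 33.85
eef_pos: [462.6, 135.1, 275.4]
orientation: [-0.071, 0.728, -0.679, -0.065]
wrist_force: [0.2, 0.5, -0.2]
opening: 47.0
P [462.6 135.  275.4] yaw -3.127 t 33.9 op 47.0 q6 1.63
tool y [-0.192  0.069 -0.979] F [-0.3 -0.  -0.6] M [-0.    0.09  0.  ]
purple c 574.5 113.6 yaw 0.044 size 29 15 px 663
red c 524.0 109.9 yaw 0.027 size 56 19 px 888
black c 486.3 109.9 yaw -0.007 size 65 16 px 1048
tool shift [-40.7 117.4  36.8] yaw change -0.015 world turn (+ccw)
wrist cart1 0.92 [ 567. -120.    6.] 
wrist clamp1_grip 0.19 [481. 109.  82.]
```

The tool's tilt has grown to 0.2 rad. I test up high which motions change it.

```bash
cat > tl.py <<'E'
from h import *
P,R,o=st(); print(P.round(0),R.apply([0,1,0]).round(3),np.round(o["qpos"],2))
E
python3 -m inch '[[[-40,0,0,0],[-40,0,0,0],[-40,0,0,0],[0,0,0,0],[0,0,0,0]]]' >/dev/null; python3 tl.py
python3 -m inch '[[[40,0,0,0],[40,0,0,0],[40,0,0,0],[0,0,0,0],[0,0,0,0]]]' >/dev/null; python3 tl.py
python3 -m inch '[[[0,-40,0,0],[0,-40,0,0],[0,0,0,0],[0,0,0,0]]]' >/dev/null; python3 tl.py
python3 -m inch '[[[0,40,0,0],[0,40,0,0],[0,0,0,0],[0,0,0,0]]]' >/dev/null; python3 tl.py
python3 -m inch '[[[0,0,40,0],[0,0,40,0],[0,0,40,0],[0,0,0,0],[0,0,0,0]]]' >/dev/null; python3 tl.py
python3 -m inch '[[[0,0,0,0.15],[0,0,0,0.15],[0,0,0,0.15],[0,0,0,0],[0,0,0,0]]]' >/dev/null; python3 tl.py
python3 -m inch '[[[0,0,0,-0.15],[0,0,0,-0.15],[0,0,0,-0.15],[0,0,0,0],[0,0,0,0]]]' >/dev/null; python3 tl.py
```

```text
[584. 127. 251.] [-0.193  0.069 -0.979] [0.05 0.4  1.28 0.08 1.65 1.62]
[459. 122. 273.] [-0.198  0.069 -0.978] [0.05 0.2  1.52 0.08 1.61 1.63]
[473. 115. 352.] [-0.202  0.069 -0.977] [0.04 0.2  1.33 0.08 1.81 1.63]
[457. 120. 269.] [-0.203  0.069 -0.977] [0.05 0.21 1.53 0.08 1.61 1.63]
[461.  -4. 267.] [-0.192  0.067 -0.979] [-0.19  0.2   1.54  0.03  1.6   1.4 ]
[465.  -1. 271.] [-0.184  0.068 -0.981] [-0.18  0.19  1.53  0.03  1.61  1.85]
[466.   2. 273.] [-0.181  0.068 -0.981] [-0.17  0.19  1.53  0.04  1.61  1.4 ]
```

```bash

python3 -m inch '[[[0,0,-15,0],[0,0,-15,0],[0,0,-15,0],[0,0,-15,0],[0,0,-15,0]]]' >/dev/null; python3 tl.py
python3 -m inch '[[[0,0,-15,0],[0,0,-15,0],[0,0,-15,0],[0,0,-15,0],[0,0,0,0]]]' >/dev/null; python3 tl.py
python3 -m inch '[[[0,0,49,0],[0,0,49,0],[0,0,49,0],[0,0,0,0],[0,0,0,0]]]' >/dev/null; python3 tl.py
python3 -m inch '[[[0,0,-49,0],[0,0,-49,0],[0,0,-49,0],[0,0,0,0],[0,0,0,0]]]' >/dev/null; python3 tl.py
python3 -m inch '[[[0,0,0,0.15],[0,0,0,-0.15],[0,0,0,0.15],[0,0,0,-0.15],[0,0,0,0]]]' >/dev/null; python3 tl.py
```

```text
[467.  82. 279.] [-0.181  0.07  -0.981] [-0.02  0.2   1.51  0.07  1.62  1.56]
[467. 152. 284.] [-0.182  0.074 -0.981] [0.1  0.21 1.48 0.09 1.63 1.68]
[464.   3. 273.] [-0.181  0.073 -0.981] [-0.18  0.19  1.53  0.04  1.61  1.4 ]
[466. 157. 284.] [-0.181  0.074 -0.981] [0.11 0.21 1.48 0.09 1.62 1.69]
[465. 156. 284.] [-0.182  0.072 -0.981] [0.11 0.21 1.48 0.09 1.62 1.7 ]
```

Tilt is stable at about 0.19 rad, mostly along the cartridge, and it's workable if I compensate. I go to clamp 2's bar.

```bash
python3 -c "
from h import *
ft(); delta(482,108.3,150,.03)"
```

```text
P [464.7 155.8 283.6] yaw 3.129 t 39.8 op 47.2 q6 1.7
tool y [-0.182  0.072 -0.981] F [ 0.5 -1.2  0.2] M [-0.06  0.12 -0.04]
tool shift [-42.1 124.5  56.1] yaw change 0.042 world turn (+ccw)
```

```bash
python3 -m inch '[[[-14,30,19,-0.04],[-14,30,19,0],[-14,30,19,0],[0,30,0,0],[0,0,0,0]]]' 0.2
python3 - <<'E'
from h import *
im=vision.read_camera("wrist"); ft(); cv2.imwrite("pics/w13.png",im[:,:,::-1])
blob("wrist",im,"purple",(588,112),74); blob("wrist",im,"red",(529,109),60,50);blob("wrist",im,"black",(480,108),96,40); delta(482,108.3,88,.03)
E
```

```text
t: 40.3
eef_pos: [486.2, 104.4, 152.2]
orientation: [-0.065, 0.73, -0.678, -0.06]
wrist_force: [1.0, -0.4, 0.4]
opening: 56.5
P [488.2 104.3 154. ] yaw -3.128 t 40.35 op 56.2 q6 1.55
tool y [-0.171  0.072 -0.983] F [-0.  -0.3  0.8] M [-0.01  0.11 -0.02]
purple c 586.7 113.7 yaw 0.034 size 49 16 px 2533
red c 526.7 109.9 yaw 0.014 size 56 19 px 1699
black c 491.1 109.2 yaw -0.128 size 72 23 px 2377
tool shift [-5.2 66.2  0.8] yaw change 0.016 world turn (+ccw)
```

View pics/w13.png

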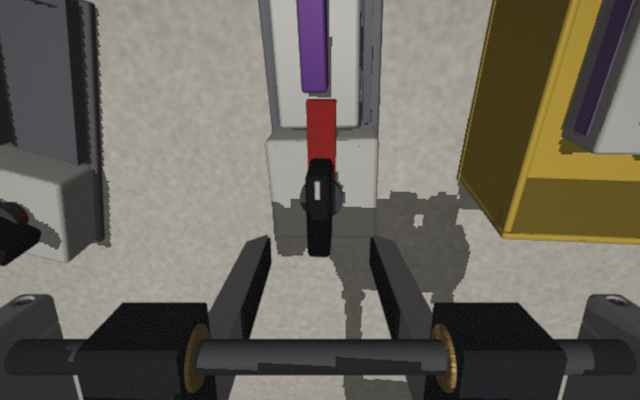

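The view shows the white dock 2: bar at px (320,205), finger at (320,130), rib at (313,45), with the bin to the right. I lower onto the bar.

```bash
python3 -m inch '[[[-2,30,0,-0.015],[-2,30,0,0],[0,0,0,0]]]' 0.2 15
python3 - <<'E'
from h import *
ft(); delta(483,108.5,88,.03)
E
```

```text
t: 40.65
eef_pos: [487.2, 108.6, 98.6]
orientation: [-0.063, 0.731, -0.678, -0.05]
wrist_force: [-0.7, -0.2, 0.4]
opening: 56.5
P [487.2 108.6  98.6] yaw -3.117 t 40.65 op 56.5 q6 1.54
tool y [-0.159  0.072 -0.985] F [-0.7 -0.2  0.4] M [-0.06  0.05  0.04]
tool shift [ 2.5 11.1  0.9] yaw change 0.005 world turn (+ccw)
```

```bash
python3 -m inch '[[[1,9,1,0],[0,1,0,0],[0,1,0,0],[0,0,0,0],[0,0,0,0]]]' -1 15; python3 -m inch '[[[0,0,0,0],[0,0,0,0],[0,0,0,0],[0,0,0,0]]]'
python3 -c "
from h import *
ft()"
python3 -m inch '[[[0,0,0,-0.1],[0,0,0,-0.1],[0,0,0,-0.1],[0,0,0,-0.1]]]'
python3 -c "
from h import *
ft()"
```

```text
t: 41.15
eef_pos: [489.9, 108.7, 94.0]
orientation: [-0.058, 0.731, -0.678, -0.045]
wrist_force: [-1.1, 0.3, 0.2]
opening: 19.9
t: 41.55
eef_pos: [490.0, 109.2, 94.2]
orientation: [-0.058, 0.731, -0.678, -0.045]
wrist_force: [-1.1, 1.6, -1.3]
opening: 17.6
P [490.  109.2  94.2] yaw -3.118 t 41.55 op 17.6 q6 1.54
tool y [-0.146  0.073 -0.987] F [-1.1  1.6 -1.3] M [-0.15  0.03 -0.03]
t: 41.95
eef_pos: [489.1, 110.6, 94.5]
orientation: [-0.196, 0.726, -0.651, 0.104]
wrist_force: [0.3, 2.7, -1.2]
opening: 18.9
P [489.1 110.6  94.5] yaw -2.705 t 41.95 op 18.9 q6 1.13
tool y [-0.148  0.076 -0.986] F [ 0.3  2.7 -1.2] M [-0.09  0.1  -0.22]
```

```bash
python3 -m inch '[[[0,0,0,-0.1],[0,0,0,-0.1],[0,0,0,-0.1]]]'
python3 - <<'E'
from h import *
im=vision.read_camera("wrist"); ft(); blob("wrist",im,"red",(529,120),60,50); blob("wrist",im,"black",(485,108),96,60)
E
```

```text
t: 42.25
eef_pos: [488.3, 111.6, 94.6]
orientation: [-0.294, 0.702, -0.612, 0.215]
wrist_force: [-0.1, 1.8, -1.1]
opening: 18.9
P [488.3 111.7  94.6] yaw -2.394 t 42.3 op 19.3 q6 0.81
tool y [-0.15   0.078 -0.986] F [-1.   2.6 -0.1] M [-0.03 -0.03 -0.16]
red c 515.3 135.9 yaw 0.678 size 57 20 px 2618
black c 480.0 112.5 yaw 0.887 size 83 50 px 5848
```

It gives counter-clockwise (the finger reads 0.68). I continue.

```bash
python3 -m inch '[[[0,0,0,-0.1],[0,0,0,-0.1],[0,0,0,-0.1],[0,0,0,-0.1],[0,0,0,-0.1]]]';python3 -m inch '[[[0,0,0,-0.1],[0,0,0,-0.08],[0,0,0,0]]]'
python3 - <<'E'
from h import *
im=vision.read_camera("wrist"); ft(); blob("wrist",im,"red",(495,155),60,60)
E
python3 -m inch '[[[0,0,0,0],[0,0,0,0],[0,0,0,0],[0,-45,0,0],[0,-45,0,0]]]' 0; python3 -m inch '[[[0,0,0,0.145],[0,0,0,0.145],[0,0,0,0.145],[0,0,0,0.145],[0,0,0,0.145]]]'; python3 -m inch '[[[0,0,0,0.145],[0,0,0,0.145],[0,0,0,0.145],[0,0,0,0.145],[0,0,0,0.08]]]'; python3 -m inch '[[[0,0,0,0],[0,0,0,0]]]' 0
python3 - <<'E'
from h import *
im=vision.read_camera("wrist"); ft()
blob("wrist",im,"purple",(590,113),74); blob("wrist",im,"red",(495,155),60,90)
delta(593,113.5,130,.04)
E
```

```text
t: 42.8
eef_pos: [486.7, 112.8, 94.7]
orientation: [-0.439, 0.627, -0.516, 0.385]
wrist_force: [-1.4, 1.7, -0.6]
opening: 19.8
t: 43.1
eef_pos: [485.9, 113.1, 94.8]
orientation: [-0.484, 0.59, -0.474, 0.44]
wrist_force: [-0.3, 1.1, -1.8]
opening: 19.3
P [485.9 113.1  94.8] yaw -1.717 t 43.15 op 19.5 q6 0.12
tool y [-0.155  0.082 -0.985] F [-0.5  1.8 -1.4] M [-0.02 -0.2  -0.09]
red c 490.4 150.9 yaw 1.393 size 55 20 px 2460
t: 43.65
eef_pos: [495.6, 104.8, 180.5]
orientation: [-0.487, 0.594, -0.472, 0.433]
wrist_force: [0.9, 1.0, -0.1]
opening: 47.0
t: 44.15
eef_pos: [501.5, 103.6, 188.0]
orientation: [-0.274, 0.709, -0.621, 0.191]
wrist_force: [-0.7, -0.5, -0.0]
opening: 47.1
t: 44.65
eef_pos: [501.9, 102.9, 188.4]
orientation: [-0.05, 0.732, -0.677, -0.058]
wrist_force: [-0.4, 0.3, -0.1]
opening: 47.3
t: 44.85
eef_pos: [501.9, 102.6, 188.4]
orientation: [-0.05, 0.732, -0.677, -0.058]
wrist_force: [0.4, 0.2, -0.1]
opening: 47.0
P [502.  102.6 188.4] yaw 3.136 t 44.9 op 47.1 q6 1.57
tool y [-0.151  0.078 -0.985] F [-0.3  0.5 -0.4] M [-0.02  0.06 -0.03]
purple c 591.5 113.7 yaw 0.036 size 63 16 px 2228
red c 491.0 149.3 yaw 1.393 size 57 21 px 1016
tool shift [-98.8  44.6  -8. ] yaw change 0.046 world turn (+ccw)
```

```bash
python3 -m inch '[[[-33,15,-3,-0.045],[-33,15,-3,0],[-33,14,-2,0],[0,0,0,0],[0,0,0,0]]]' 0
python3 - <<'E'
from h import *
im=vision.read_camera("wrist"); ft(); blob("wrist",im,"purple",(590,113),74); delta(594,112.4,100,.037)
E
```

```text
t: 45.4
eef_pos: [595.9, 116.9, 129.9]
orientation: [-0.067, 0.733, -0.676, -0.038]
wrist_force: [0.3, -1.0, 0.2]
opening: 46.7
P [595.8 116.8 129.8] yaw -3.095 t 45.45 op 47.1 q6 1.54
tool y [-0.149  0.077 -0.986] F [ 0.3 -0.2 -0.1] M [-0.04  0.09 -0.02]
purple c 595.4 114.4 yaw 0.029 size 69 15 px 2167
tool shift [-2.4 29.3  6.8] yaw change -0.009 world turn (+ccw)
```

```bash
python3 -m inch '[[[-2,30,6,0],[-3,15,0,0],[0,0,0,0]]]'; python3 -c "
from h import *
ft(); delta(594,112.4,81,.035)"
```

```text
t: 45.75
eef_pos: [593.2, 114.3, 86.6]
orientation: [-0.066, 0.733, -0.676, -0.036]
wrist_force: [-0.3, 0.0, 0.3]
opening: 46.8
P [593.2 114.3  86.6] yaw -3.094 t 45.75 op 46.8 q6 1.52
tool y [-0.145  0.077 -0.986] F [-0.3  0.   0.3] M [-0.06  0.08 -0.  ]
tool shift [-1.5  5.3  2.4] yaw change -0.013 world turn (+ccw)
```

```bash
python3 -m inch '[[[-1,6,2,0],[0,1,0,0],[0,1,0,0],[0,1,0,0],[0,0,0,0]]]' -1 45; python3 -m inch '[[[0,0,0,0],[0,0,0,0],[0,0,0,0]]]';python3 -c "
from h import *
ft()"; python3 -m inch '[[[3,-20,-1,0],[6,-39,-3,0],[6,-39,-3,0],[6,-39,-3,0],[6,-39,-3,0]]]'
python3 - <<'E'
from h import *
ft(); im=vision.read_camera("wrist"); cv2.imwrite("pics/w14.png",im[:,:,::-1]); blob("wrist",im,"purple",(595,113),250,80)
im=vision.read_camera("top"); lm("top","bin",1); blob("top",im,"yellow",(572,-117),100,80); delta(568,-52,240,0)
E
```

```text
t: 46.25
eef_pos: [593.1, 112.3, 81.7]
orientation: [-0.064, 0.733, -0.677, -0.034]
wrist_force: [-0.7, -1.4, -0.7]
opening: 16.0
t: 46.55
eef_pos: [593.2, 112.3, 81.7]
orientation: [-0.064, 0.733, -0.677, -0.034]
wrist_force: [-0.7, 0.5, 0.0]
opening: 15.6
P [593.2 112.3  81.7] yaw -3.093 t 46.55 op 15.6 q6 1.52
tool y [-0.14   0.076 -0.987] F [-0.7  0.5  0. ] M [-0.2   0.14  0.12]
t: 47.05
eef_pos: [586.5, 110.7, 256.0]
orientation: [-0.071, 0.732, -0.676, -0.041]
wrist_force: [0.0, -0.3, -3.2]
opening: 15.7
P [586.5 110.7 256. ] yaw -3.093 t 47.05 op 15.7 q6 1.55
tool y [-0.16   0.076 -0.984] F [ 0.  -0.3 -3.2] M [-0.08 -0.03 -0.05]
purple c 588.4 111.8 yaw 0.038 size 74 16 px 3381
top bin 0.67 [ 581. -107.   -1.] [310, 192]
yellow c 576.6 -108.9 yaw -0.011 size 210 198 px 2229
tool shift [ 25.4   7.9 162.8] yaw change -0.049 world turn (+ccw)
```

The cartridge is held and weighs about 3 N. The bin now reads (580,-108), so it seems to have been knocked about 12 mm. I move over it and re-measure.

```bash
python3 -m inch '[[[4,-3,39,0.025],[4,-3,39,0.025],[4,0,39,0],[0,0,39,0],[0,0,0,0]]]'; python3 -m inch '[[[0,0,0,0],[0,0,0,0]]]'
python3 - <<'E'
from h import *
ft(); im=vision.read_camera("wrist"); cv2.imwrite("pics/w15.png",im[:,:,::-1])
for n in [(580,-165),(580,-105)]: blob("wrist",im,"purple",n,71,25)
blob("wrist",im,"yellow",(580,-108),100,130); lm("wrist","bin",1); lm("wrist","cart1",4)
im=vision.read_camera("top"); cv2.imwrite("pics/t3.png",im[:,:,::-1]); lm("top","bin",1); lm("top","cart1",5)
E
```

```text
t: 47.7
eef_pos: [573.9, -48.0, 240.3]
orientation: [-0.059, 0.732, -0.676, -0.062]
wrist_force: [0.9, 0.6, -2.7]
opening: 15.6
t: 47.9
eef_pos: [572.2, -47.7, 236.1]
orientation: [-0.06, 0.733, -0.675, -0.065]
wrist_force: [-1.1, 0.9, -2.2]
opening: 15.3
P [572.2 -47.7 236.1] yaw -3.141 t 47.9 op 15.3 q6 1.35
tool y [-0.176  0.082 -0.981] F [-1.1  0.9 -2.2] M [-0.05 -0.05  0.04]
purple c 574.8 -161.6 yaw 0.018 size 67 19 px 1507
purple c 578.3 -104.9 yaw 0.019 size 66 16 px 1233
yellow c 580.8 -106.6 yaw -0.005 size 208 198 px 31935
wrist cart1 0.64 [ 576. -107.    2.] 
wrist cart1 0.62 [ 573. -165.    4.] 
wrist cart1 0.57 [572. -43. 165.] 
top cart1 0.73 [567. -40. 166.] [289, 191]
top cart1 0.67 [ 572. -168.    3.] [326, 194]
top cart1 0.56 [ 571. -105.    3.] [309, 194]
```

View pics/w15.png

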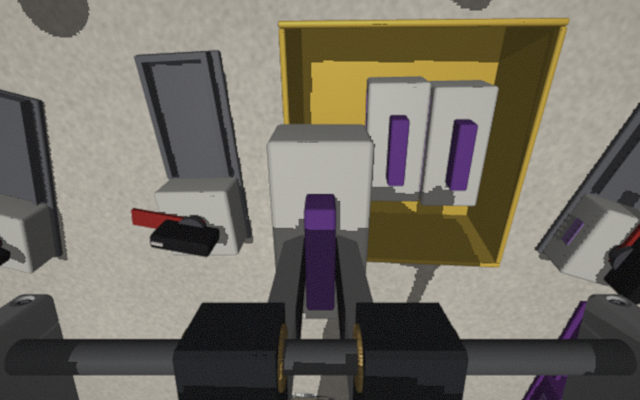

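The held cartridge hangs over the bin's free left slot (px 320,190), with two cartridges at (397,150) and (462,155). The bin is measured at (580.5,-107), so the slot centre is y about -45. I lower vertically.

```bash
python3 -m inch '[[[-12,0,2,0],[-7,35,3,0],[-7,30,3,0],[0,0,0,0]]]'
python3 -c "
from h import *
ft(); delta(588,-50,125,0)"
```

```text
t: 48.6
eef_pos: [592.7, -49.2, 169.4]
orientation: [-0.057, 0.732, -0.676, -0.059]
wrist_force: [-0.7, -0.1, -2.8]
opening: 15.7
P [592.7 -49.2 169.4] yaw -3.138 t 48.6 op 15.7 q6 1.34
tool y [-0.164  0.079 -0.983] F [-0.7 -0.1 -2.8] M [-0.12  0.08  0.03]
tool shift [-2.7 44.4  4.3] yaw change -0.004 world turn (+ccw)
```

```bash
python3 -m inch '[[[-2,22,2,0],[-2,22,3,0],[0,0,0,0]]]'
python3 -c "
from h import *
ft(); delta(588,-51,95,0)"
```

```text
t: 48.9
eef_pos: [593.1, -50.7, 127.1]
orientation: [-0.056, 0.732, -0.677, -0.057]
wrist_force: [0.0, -0.3, -2.5]
opening: 15.2
P [593.1 -50.7 127.1] yaw -3.137 t 48.9 op 15.2 q6 1.33
tool y [-0.159  0.078 -0.984] F [ 0.  -0.3 -2.5] M [-0.11  0.04 -0.02]
tool shift [-0.1 32.4  2.8] yaw change -0.005 world turn (+ccw)
```

```bash
python3 -m inch '[[[-2,15,1,0],[-2,15,1,0],[0,0,0,0],[0,0,0,0]]]'
python3 -c "
from h import *
ft()"; python3 -m inch '[[[0,0,0,0],[0,0,0,0],[0,0,0,0]]]' -0.35; python3 -m inch '[[[3,-25,-1,0],[5,-40,-3,0],[5,-40,-3,0],[5,-40,-3,0],[0,0,0,0]]]'
python3 - <<'E'
from h import *
ft(); im=vision.read_camera("wrist"); cv2.imwrite("pics/w16.png",im[:,:,::-1])
for n in [(580,-163),(580,-105),(580,-45)]: blob("wrist",im,"purple",n,71,25)
blob("wrist",im,"yellow",(580,-108),100,130)
vision.read_camera("top"); lm("top","bin",1); lm("top","cart1",5); delta(484,109,200)
E
```

```text
t: 49.3
eef_pos: [598.2, -50.8, 103.6]
orientation: [-0.052, 0.732, -0.678, -0.053]
wrist_force: [1.0, -0.0, -3.2]
opening: 15.4
P [598.2 -50.8 103.6] yaw -3.137 t 49.3 op 15.4 q6 1.33
tool y [-0.148  0.076 -0.986] F [ 1.  -0.  -3.2] M [-0.04 -0.01  0.02]
t: 49.6
eef_pos: [601.2, -51.2, 108.8]
orientation: [-0.05, 0.731, -0.678, -0.05]
wrist_force: [-0.9, -0.5, -0.1]
opening: 30.4
t: 50.1
eef_pos: [603.6, -52.0, 263.2]
orientation: [-0.049, 0.731, -0.678, -0.05]
wrist_force: [0.2, -0.6, 0.2]
opening: 30.6
P [603.6 -52.  263.2] yaw -3.137 t 50.1 op 30.6 q6 1.35
tool y [-0.139  0.075 -0.987] F [ 0.2 -0.6  0.2] M [-0.02  0.09 -0.03]
purple c 574.4 -161.2 yaw 0.012 size 67 19 px 1089
purple c 578.0 -104.9 yaw 0.006 size 66 16 px 930
purple c 598.9 -47.7 yaw 0.014 size 64 15 px 938
yellow c 582.6 -106.4 yaw -0.007 size 212 196 px 24146
top bin 0.28 [485. 109.  84.] [248, 217]
top cart1 0.87 [596. -46.   4.] [293, 188]
top cart1 0.57 [ 574. -105.    2.] [309, 193]
top cart1 0.57 [ 574. -165.    6.] [325, 193]
top cart1 0.2 [740. 245.  -1.] [214, 150]
tool shift [ 105.5   84.8 -154.8] yaw change None world turn (+ccw)
```

All three cartridges read flat on the bin floor. I return to clamp 2 to swing it back.

```bash
python3 -m inch '[[[28,5,-39,0],[28,5,-39,0],[28,5,-39,0],[24,5,-39,0],[0,0,0,0]]]' 0.2; python3 -m inch '[[[0,0,0,-0.147],[0,0,0,-0.147],[0,0,0,-0.147],[0,0,0,-0.147],[0,0,0,-0.147]]]'; python3 -m inch '[[[0,0,0,-0.147],[0,0,0,-0.147],[0,0,0,-0.147],[0,0,0,-0.147],[0,0,0,-0.05]]]' 
python3 - <<'E'
from h import *
im=vision.read_camera("wrist"); ft(); blob("wrist",im,"red",(492,152),60,60);blob("wrist",im,"black",(484,109),96,40); delta(486,108,135,1.39)
E
```

```text
t: 50.8
eef_pos: [484.1, 108.8, 254.1]
orientation: [-0.059, 0.732, -0.676, -0.064]
wrist_force: [0.3, -0.5, 0.4]
opening: 56.1
t: 51.3
eef_pos: [481.0, 107.2, 246.6]
orientation: [-0.308, 0.705, -0.606, 0.204]
wrist_force: [0.5, 0.5, 0.7]
opening: 56.1
t: 51.8
eef_pos: [480.1, 102.8, 238.2]
orientation: [-0.49, 0.604, -0.472, 0.415]
wrist_force: [-0.2, 0.3, 0.2]
opening: 56.6
P [480.  102.7 237.9] yaw -1.748 t 51.85 op 56.7 q6 0.18
tool y [-0.201  0.073 -0.977] F [ 0.  -0.1 -0.5] M [-0.13 -0.01  0.04]
red c 489.6 150.3 yaw 1.395 size 56 19 px 885
black c 482.8 111.8 yaw 1.385 size 64 21 px 1296
tool shift [-2.4 99.7 26.5] yaw change -0.004 world turn (+ccw)
```

```bash
python3 -m inch '[[[-1,33,9,0],[-1,33,9,0],[-1,30,8,0],[0,0,0,0]]]' 0.2 15; python3 -c "
from h import *
ft(); delta(485.5,108,90,1.39)"
```

```text
t: 52.25
eef_pos: [487.0, 105.6, 132.7]
orientation: [-0.49, 0.606, -0.474, 0.411]
wrist_force: [-0.1, -0.8, -0.1]
opening: 56.3
P [487.  105.6 132.7] yaw -1.754 t 52.25 op 56.3 q6 0.17
tool y [-0.204  0.072 -0.976] F [-0.1 -0.8 -0.1] M [-0.11  0.04  0.02]
tool shift [-0.6 42.2  7.2] yaw change 0.002 world turn (+ccw)
```

```bash
python3 -m inch '[[[0,22,4,0],[0,20,4,0],[0,0,0,0]]]' 0.2 15; python3 -c "
from h import *
ft(); delta(485.5,108,90,1.39)"; python3 -m inch '[[[0,1,0,0],[0,1,0,0],[0,1,0,0],[0,0,0,0],[0,0,0,0]]]' -1 15; python3 -m inch '[[[0,0,0,0],[0,0,0,0],[0,0,0,0],[0,0,0,0]]]'; python3 -c "
from h import *
ft()"
```

```text
t: 52.55
eef_pos: [487.2, 105.9, 89.5]
orientation: [-0.489, 0.606, -0.474, 0.41]
wrist_force: [0.1, -0.2, -0.1]
opening: 56.4
P [487.2 105.9  89.5] yaw -1.757 t 52.55 op 56.4 q6 0.17
tool y [-0.205  0.071 -0.976] F [ 0.1 -0.2 -0.1] M [-0.1  -0.02  0.01]
tool shift [-1.7 -0.  -2.1] yaw change 0.005 world turn (+ccw)
t: 53.05
eef_pos: [485.0, 106.3, 90.7]
orientation: [-0.49, 0.607, -0.473, 0.409]
wrist_force: [-3.8, 0.7, -2.4]
opening: 21.6
t: 53.45
eef_pos: [485.0, 106.3, 90.7]
orientation: [-0.489, 0.607, -0.474, 0.41]
wrist_force: [-1.4, 0.8, -1.9]
opening: 21.5
P [485.  106.3  90.7] yaw -1.758 t 53.45 op 21.5 q6 0.17
tool y [-0.206  0.072 -0.976] F [-1.4  0.8 -1.9] M [-0.11 -0.14 -0.04]
```

```bash
python3 -m inch '[[[0,0,0,0.1],[0,0,0,0.1],[0,0,0,0.1],[0,0,0,0.1],[0,0,0,0.1]]]'; python3 -m inch '[[[0,0,0,0.1],[0,0,0,0.1],[0,0,0,0.1],[0,0,0,0.1],[0,0,0,0.1]]]';python3 -m inch '[[[0,0,0,0.1],[0,0,0,0.1],[0,0,0,0.1],[0,0,0,0.02],[0,0,0,0]]]'
python3 - <<'E'
from h import *
im=vision.read_camera("wrist"); ft(); blob("wrist",im,"red",(530,110),60,60)
E
```

```text
t: 53.95
eef_pos: [483.5, 106.5, 91.1]
orientation: [-0.353, 0.692, -0.582, 0.24]
wrist_force: [-2.9, 0.3, -1.0]
opening: 21.4
t: 54.45
eef_pos: [481.9, 107.7, 91.7]
orientation: [-0.193, 0.731, -0.652, 0.053]
wrist_force: [-2.2, 1.6, -0.6]
opening: 19.5
t: 54.95
eef_pos: [481.3, 109.0, 92.2]
orientation: [-0.084, 0.73, -0.675, -0.068]
wrist_force: [-1.8, 0.7, -1.7]
opening: 17.7
P [481.3 109.   92.2] yaw -3.11 t 55.0 op 18.3 q6 1.53
tool y [-0.215  0.076 -0.974] F [-1.4  0.8 -2.2] M [-0.09  0.12  0.12]
red c 525.3 111.3 yaw 0.04 size 57 19 px 3025
```

Clamp 2's finger reads 0.04 against the dock's 0.037, so it is in line. Last is clamp 1 on the left dock.

```bash
python3 -m inch '[[[0,0,0,0],[0,0,0,0],[0,0,0,0],[8,-40,-3,0],[8,-40,-3,0]]]' 0.2;  python3 -m inch '[[[8,-40,-3,0],[8,-10,-45,0],[8,-5,-45,0],[5,-5,-45,0],[5,-5,-45,0]]]'; python3 -m inch '[[[5,-5,-45,0],[5,-5,-40,0],[0,0,0,-0.145],[0,0,0,-0.145],[0,0,0,-0.145]]]';python3 -m inch '[[[0,0,0,-0.145],[0,0,0,-0.145],[0,0,0,-0.145],[0,0,0,-0.145],[0,0,0,0]]]'
python3 - <<'E'
from h import *
im=vision.read_camera("wrist"); ft(); blob("wrist",im,"red",(473,421),60,60);blob("wrist",im,"black",(447,377),96,40); delta(449,376,135,1.04)
E
```

```text
t: 55.5
eef_pos: [481.6, 107.6, 172.4]
orientation: [-0.087, 0.73, -0.674, -0.07]
wrist_force: [1.4, 0.4, 0.3]
opening: 54.3
t: 56.0
eef_pos: [465.7, 283.8, 267.2]
orientation: [-0.077, 0.731, -0.675, -0.068]
wrist_force: [0.8, -0.1, -0.2]
opening: 56.4
t: 56.5
eef_pos: [456.7, 378.3, 289.5]
orientation: [-0.224, 0.728, -0.64, 0.1]
wrist_force: [-0.4, -0.6, -0.3]
opening: 56.2
t: 57.0
eef_pos: [457.6, 378.7, 290.4]
orientation: [-0.402, 0.666, -0.546, 0.312]
wrist_force: [-0.2, 0.0, 0.6]
opening: 56.4
P [457.6 378.7 290.4] yaw -2.077 t 57.05 op 56.5 q6 0.98
tool y [-0.195  0.081 -0.977] F [ 0.4 -0.6  0.5] M [-0.13  0.06 -0.03]
red c 472.4 411.1 yaw 1.049 size 55 20 px 674
black c 452.6 378.5 yaw 1.009 size 66 21 px 954
tool shift [  2.8 153.4  26.7] yaw change -0.025 world turn (+ccw)
```

```bash
python3 -m inch '[[[0,38,6,0.015],[0,38,6,0],[0,38,6,0],[0,36,6,0],[0,0,0,0]]]' 0.2 15; python3 -c "
from h import *
ft(); delta(451,375.5,90,1.045)"
```

```text
t: 57.55
eef_pos: [451.4, 380.1, 137.1]
orientation: [-0.39, 0.671, -0.553, 0.304]
wrist_force: [-0.8, -0.2, -1.0]
opening: 56.1
P [451.4 380.1 137.1] yaw -2.108 t 57.55 op 56.1 q6 0.97
tool y [-0.187  0.085 -0.979] F [-0.8 -0.2 -1. ] M [-0.13  0.04 -0.06]
tool shift [ 3.1 45.7 11.6] yaw change 0.011 world turn (+ccw)
```

```bash
python3 -m inch '[[[2,23,6,-0.01],[1,22,6,0],[0,0,0,0]]]' 0.2 15; python3 -c "
from h import *
ft(); delta(451,375.5,90,1.045)"; python3 -m inch '[[[0,1,0,0],[0,1,0,0],[0,1,0,0],[0,0,0,0],[0,0,0,0]]]' -1 15; python3 -m inch '[[[0,0,0,0],[0,0,0,0],[0,0,0,0],[0,0,0,0]]]'; python3 -c "
from h import *
ft()"
```

```text
t: 57.85
eef_pos: [454.4, 376.9, 93.7]
orientation: [-0.389, 0.671, -0.552, 0.308]
wrist_force: [-0.5, -0.8, 0.3]
opening: 56.1
P [454.4 376.9  93.7] yaw -2.104 t 57.85 op 56.1 q6 0.94
tool y [-0.182  0.089 -0.979] F [-0.5 -0.8  0.3] M [-0.08  0.02 -0.02]
tool shift [ 2.9  4.1 -1.4] yaw change 0.007 world turn (+ccw)
t: 58.35
eef_pos: [457.4, 380.1, 98.1]
orientation: [-0.385, 0.671, -0.552, 0.311]
wrist_force: [-7.8, 5.0, -1.5]
opening: 20.1
t: 58.75
eef_pos: [457.3, 380.2, 98.0]
orientation: [-0.385, 0.671, -0.552, 0.312]
wrist_force: [-0.7, 0.8, -1.1]
opening: 19.6
P [457.3 380.2  98. ] yaw -2.106 t 58.75 op 19.6 q6 0.94
tool y [-0.172  0.095 -0.98 ] F [-0.7  0.8 -1.1] M [-0.23 -0.11  0.  ]
```

```bash
python3 -m inch '[[[0,0,0,0],[0,0,0,0],[5,6,-1,0],[0,1,0,0],[0,0,0,0]]]' -0.3 15; python3 -c "
from h import *
ft(); delta(451,375.5,90,1.045)"; python3 -m inch '[[[0,1,0,0],[0,0,0,0],[0,0,0,0],[0,0,0,0],[0,0,0,0]]]' -1 15;  python3 -c "
from h import *
ft()"
```

```text
t: 59.25
eef_pos: [452.6, 376.4, 91.1]
orientation: [-0.384, 0.671, -0.552, 0.311]
wrist_force: [-0.7, -0.5, -0.1]
opening: 33.4
P [452.6 376.4  91.1] yaw -2.107 t 59.25 op 33.4 q6 0.93
tool y [-0.172  0.095 -0.98 ] F [-0.7 -0.5 -0.1] M [-0.08 -0.01  0.04]
tool shift [ 1.6  1.3 -0.6] yaw change 0.01 world turn (+ccw)
t: 59.75
eef_pos: [453.6, 375.7, 89.6]
orientation: [-0.384, 0.67, -0.553, 0.312]
wrist_force: [-0.3, -0.8, -1.1]
opening: 21.0
P [453.6 375.7  89.6] yaw -2.106 t 59.75 op 21.0 q6 0.93
tool y [-0.17   0.093 -0.981] F [-0.3 -0.8 -1.1] M [-0.39 -0.33 -0.05]
```

Good. I turn back clockwise by about 1.3.

```bash
python3 -m inch '[[[0,0,0,0.1],[0,0,0,0.1],[0,0,0,0.1],[0,0,0,0.1],[0,0,0,0.1]]]'; python3 -m inch '[[[0,0,0,0.1],[0,0,0,0.1],[0,0,0,0.1],[0,0,0,0.1],[0,0,0,0.1]]]';python3 -m inch '[[[0,0,0,0.1],[0,0,0,0.1],[0,0,0,0.06],[0,0,0,0]]]'
python3 - <<'E'
from h import *
im=vision.read_camera("wrist"); ft(); blob("wrist",im,"red",(500,364),60,60)
E
```

```text
t: 60.25
eef_pos: [453.2, 375.3, 89.9]
orientation: [-0.231, 0.727, -0.633, 0.131]
wrist_force: [-0.6, 0.3, 0.5]
opening: 20.2
t: 60.75
eef_pos: [452.7, 375.4, 90.4]
orientation: [-0.061, 0.736, -0.672, -0.059]
wrist_force: [-0.6, 0.3, -1.4]
opening: 18.5
t: 61.15
eef_pos: [452.4, 375.7, 90.5]
orientation: [0.03, 0.721, -0.674, -0.158]
wrist_force: [1.6, -1.0, -1.4]
opening: 17.3
P [452.4 375.7  90.5] yaw 2.88 t 61.2 op 16.6 q6 2.24
tool y [-0.17   0.09  -0.981] F [ 0.9  0.  -0.6] M [-0.38 -0.03  0.07]
red c 496.6 364.0 yaw -0.246 size 48 20 px 2917
```

```bash
python3 -m inch '[[[0,0,0,0],[0,0,0,0],[0,0,0,0],[7,-40,-4,0],[7,-40,-4,0]]]' 0.2;  python3 -m inch '[[[7,-40,-4,0],[20,-20,-30,0],[20,0,-40,0],[20,0,-40,0],[0,0,0,0]]]'; python3 -m inch '[[[20,0,-40,0],[20,0,-40,0],[0,0,0,0],[0,0,0,0]]]'
python3 - <<'E'
from h import *
ft(); im=vision.read_camera("top"); cv2.imwrite("pics/t4.png",im[:,:,::-1])
for n in ["bin","cup","spray","tube_rack"]: lm("top",n,1)
lm("top","cart1",4); lm("top","clamp1_tip",6); lm("top","clamp1_grip",6)
for near in [(500,364),(532,110),(508,-365)]: blob("top",im,"red",near,60,60)
a=cv2.imread("pics/t0.png").astype(int); d=np.abs(a-im[:,:,::-1].astype(int)).sum(2)
for n,b in dict(cup=(198,130,225,165),rack=(248,120,298,155),spray=(314,128,336,156)).items():
    print(n,"mean diff",d[b[1]:b[3],b[0]:b[2]].mean().round(1))
s=vision.read_camera("scene"); lm("scene","tube_rack",1); lm("scene","bin",1); lm("scene","spray",1); lm("scene","cup",1)
E
```

```text
t: 61.7
eef_pos: [450.8, 378.3, 168.6]
orientation: [0.024, 0.719, -0.676, -0.162]
wrist_force: [1.0, 0.6, -0.1]
opening: 53.5
t: 62.2
eef_pos: [430.5, 504.8, 256.1]
orientation: [0.028, 0.723, -0.672, -0.159]
wrist_force: [-0.4, -0.7, -0.1]
opening: 56.3
t: 62.6
eef_pos: [413.1, 592.0, 265.9]
orientation: [0.027, 0.721, -0.674, -0.159]
wrist_force: [0.5, -0.8, 1.1]
opening: 56.0
P [413.1 592.  265.9] yaw 2.88 t 62.6 op 56.0 q6 2.61
tool y [-0.175  0.09  -0.98 ] F [ 0.5 -0.8  1.1] M [ 0.02  0.06 -0.02]
top bin 0.92 [ 579. -106.    1.] [309, 192]
top cup 0.91 [743. 243.  -2.] [215, 149]
top spray 0.49 [ 751. -163.   -1.] [324, 146]
top tube_rack 0.57 [773.  28.  -2.] [273, 141]
top cart1 0.88 [595. -49.   3.] [294, 188]
top cart1 0.62 [ 572. -107.    3.] [309, 194]
top cart1 0.62 [ 574. -165.    5.] [325, 193]
top clamp1_tip 0.69 [ 529. -369.   58.] [383, 204]
top clamp1_tip 0.52 [ 544. -662.   58.] [465, 199]
top clamp1_tip 0.49 [ 237. -409.   62.] [396, 286]
top clamp1_grip 0.68 [ 476. -651.   82.] [464, 217]
top clamp1_grip 0.6 [ 169. -403.   84.] [396, 307]
top clamp1_grip 0.57 [ 462. -353.   81.] [380, 222]
red c 494.4 362.5 yaw -0.01 size 39 21 px 57
red c 529.0 109.3 yaw 0.001 size 36 18 px 51
red c 510.6 -365.4 yaw -0.265 size 35 17 px 50
cup mean diff 8.6
rack mean diff 9.2
spray mean diff 8.4
scene tube_rack 0.88 [775.  30.  -0.] [428, 218]
scene bin 0.96 [ 581. -104.    0.] [352, 219]
scene spray 0.77 [ 749. -165.   -1.] [392, 249]
scene cup 0.8 [739. 246.  -3.] [444, 185]
```

```bash
python3 - <<'E'
from h import *
im=vision.read_camera("wrist"); blob("wrist",im,"red",(497,364),60,60)
for n in ["s0"]: pass
a=cv2.imread("pics/t0.png")[:,:,::-1]; b=cv2.imread("pics/t4.png")[:,:,::-1]
for near in [(500,364),(532,110),(508,-365)]: blob("top",a.copy(),"red",near,60,60)
print(np.abs(a.astype(int)-b)[60:110,100:400].sum(2).mean())
env.hand_in()
E
```

```text
red c 473.5 374.2 yaw -0.273 size 19 14 px 146
red c 495.3 361.2 yaw -0.234 size 40 16 px 52
red c 529.0 109.2 yaw -0.01 size 36 18 px 45
red c 508.0 -368.7 yaw -0.481 size 38 17 px 45
10.671266666666666
the job is handed in; nothing more can be done
```

I cleared all three white docks and handed the job in at about 63 s. All three cartridges are in the bin and every clamp finger is swung back. I left the green and purple look-alike docks alone. All three clamps gave counter-clockwise, and I swung each finger out about 1.3 rad before pulling its cartridge.

What the last checks showed:
- **Cartridges:** the detector reads three cartridges at floor height in the bin, side by side.
- **Bin:** it stands at about (580, -106) mm. It shifted about 12 mm during the run, probably a knock, so I re-measured it before the last drop. I did not measure its tilt. I took it as upright because its underside reads at bench height.
- **Clamp fingers:** close wrist-camera readings put all three within about 0.02 rad of their docks.
    - For dock 2 (middle) and dock 1 (left), those readings came just before I let go of the bar.
    - After release, the top camera gave dock 1's finger as about 0.25 rad off. It is only about 50 pixels, and the centre still matches an in-line finger. A last partly hidden wrist view gave -0.27 against the dock's -0.26, so I took it as in line.
- **Bystanders:** the spray bottle and cup read where they started, within a few mm. The rack had no good starting reading, but its patch of the picture changed no more than the bare bench did.

The tool's tilt crept up to about 0.2 rad during the run, and I worked around it. I had used all 16 picture views, so I checked the final state by numbers only.

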